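# Light-gap check: straightedge to the plate, shutter held half open

### The job

Set up a light-gap check on the light base: stand the loose steel straightedge upright on the stage, flush against the free long edge of the clipped-down jaw plate (the edge opposite the clips) and reaching past both ends of that edge, and let go of it. Then slide the knob of the spring-return light shutter to half travel, level with the index line, and finish while still holding it there against its spring. Leave the lens, the dish and the case where they are.

Things in the scene. Friction and masses are not known exactly. Their poses are not given: they have to be found in the camera images.
- light_base: Fixed black transmitted-light base, a flat box 280 (x) x 260 (y) x 50 mm high, flat deck 50 mm above the table. Origin: centre of its underside. On the deck: a round glass stage plate (flush with the deck, 100 mm glass in a 150 mm bezel, centre at x = +20, y = 0 mm) and, at x = -90 mm, a slot along y for the shutter knob. A fine white index line across the slot at y = 0 marks half travel.
- plate: Fixed flat steel jaw plate, 40 (x) x 90 (y) x 8 mm thick, lying on the stage. Origin: centre of its underside, on the deck. Its free long edge is the face at x = -20 mm (towards its own -x); two magnetic hold-down clips grip it from its +x side (10 mm wide strips lying on the plate, from x = +10 mm outwards, at y = 35 to 55 mm on both sides, top 12 mm above the deck; round magnets at x = 58, y = +-50 mm, up to 16 mm high).
- straightedge_mid (a point): Centre of the loose ground-steel straightedge, a plain bar 12 (x, thickness) x 150 (y, length) x 40 mm (z, height), about 0.56 kg, standing on its narrow edge on the table, on the left or the right of the light base; the point is half-way up, 20 mm above its foot. Ends and faces are alike, either long face may go to the plate.
- shutter (a joint): Travel of the light shutter in m: 0 = shut (start), 0.060 = fully open, 0.030 = half. It moves along the +y axis of the light base. A spring always pulls it shut: about 2.6 N when shut, 6.5 N at half, 10.4 N fully open; it closes when let go. Through the glass its dark blade is seen to cover the whole lit 60 mm square when shut and half of it at half travel.
- knob_mid (a point): Round upright finger knob of the shutter, 14 mm diameter, top 28 mm above the deck (17 mm collar in the lowest 5 mm), the only part of the shutter to be touched. The point is on its axis, half-way up, 14 mm above the deck; same axes as the light base. It rides in the slot from y = -30 mm (shut) over y = 0 (half) to y = +30 mm (open) in the light base's frame, x = -90 mm.
- lens: Loose black objective lens standing upright, 42 mm diameter, 60 mm high; bystander.
- dish: Loose covered glass dish, 92 mm diameter, 15 mm high; bystander.
- case: Loose closed grey and black specimen case, 110 x 80 x 43 mm; stands on the other side of the light base from the straightedge; bystander.
Mind the look-alikes: they are no part of the job. What is shaped like the part that bears straightedge_mid but purple or yellow is not meant.

How it is judged (in metres and radians):
On the way, in this order (a step that is already met when the one before it is completed fails the run):
1. the straightedge stands flush against the plate's free edge, let go (x of straightedge_mid in the frame of plate between -0.0275 and -0.024 m and y of straightedge_mid in the frame of plate between -0.028 and 0.028 m and z of straightedge_mid in the frame of plate between 0.018 and 0.022 m and angle between the y axis of straightedge_mid and the y axis of plate, either way round below 0.025 rad and angle between straightedge_mid's own z axis and vertical below 0.05 rad and contact force between straightedge and the arm below 0.1 N and contact force between straightedge and the fingers below 0.1 N), for 0.3 s.
2. the shutter is held at half travel by its knob (value of joint shutter between 0.026 and 0.034 m and contact force between shutter and the fingers above 2 N), for 0.3 s.
At the end, for the whole second after the job is handed in: Straightedge released, upright on the stage, flush to the free edge (mid gap under 1.5 mm, parallel within 0.025 rad), centred on it within 28 mm; fingers hold the shutter knob with over 2 N, nothing else bearing on it, still at 30 +- 4 mm travel (all of step 1 and all of step 2 and velocity of joint shutter between -0.01 and 0.01 m/s and contact force between shutter and straightedge below 0.1 N); the arm keeps its last pose, push and grip.
It fails at once if the lens is moved by more than 20 mm (distance of lens from where it was at the start of the episode above 0.02 m).
It fails at once if the dish is moved by more than 20 mm (distance of dish from where it was at the start of the episode above 0.02 m).
It fails at once if the case is moved by more than 20 mm (distance of case from where it was at the start of the episode above 0.02 m).
It also fails if it takes over 64 s, if anything falls off the work surface, if the arm or the gripper's body presses on something with over 40 N, if the wrist force passes 120 N, or if a joint passes its speed limit or range.

### The arm

A 6-joint arm with a two-finger parallel gripper is mounted at the origin on the work surface. World frame = base frame: x ahead of the robot, y to its left, z up, the work surface at z = 0. Lengths are in mm, angles in degrees, forces in N, time in s.
With the tool pointing down it reaches from about 300 to 850 mm from the base axis. Payload 4.2 kg.
Tool frame: the origin (TCP) lies at the very end of the fingers, on their centre line; the grasp point (between the pads) lies 19 mm behind it (env.grip_point_offset is the distance from the TCP to the grasp point, in mm); z points along the fingers, y is the line along which they close (so a half turn about z gives the same grasp; the last joint's range is limited). The gripper opens to 91 mm and grips with 3 to 60 N. Pads are 32 mm wide; open, the fingers measure 118 mm over their backs; the gripper's body (76 mm by 178 mm) begins 60 mm behind the grasp point.
Start: joints at [69.442, 18.312, 89.639, -0, 72.044, -1.146], TCP at [191.108, 542.331, 193.776] pointing down, gripper open.
Joint ranges: [-177.97, 177.97], [-48.28, 115.42], [12.27, 149.76], [-77.06, 257.06], [2.81, 150.46], [-146.56, 146.56]. Speed limits (degrees/s): [147.25, 147.25, 180, 180, 180, 180].

### API

Orientations are given as [roll, pitch, yaw] about the fixed x, y, z axes, in that order (R = Rz(yaw) Ry(pitch) Rx(roll)).
In Python, from workcell import env gives the robot as it stands. The module is installed in compiled form; this text tells all that it offers.
- The arm moves only by the tool arm_command, never from a script. Its argument "rows" is a list of rows, each an object with "delta_pos": the shift along the tool's x, y, z in mm, a list of three; "roll": the turn about the tool's z in units of 5 degrees (1.0 is 5 degrees); "jaw": the opening in per cent of the stroke, from 0 (shut) to 100 (fully open). A call has 1 to 20 rows; each row is the pose to reach, as a shift and turn from the pose commanded when the call began, along the tool's axes at that moment; what a row does not reach only later rows make up. A row lasts 1/12 s, in which the tool goes at most 41.7 mm and 7.16 degrees, less where a joint would pass 70% of its speed; a pose out of reach is approached as far as the arm can. A call with a gripper value outside its range is refused whole. The fingers move at their own pace and stop on an object; "squeeze" is the grip in N (left out, the last holds). Time passes only in rows, so rows that repeat a pose let the fingers close. It gives the time, the measured TCP pose, the force, the opening and the grip force at its end, in the units of the state.
- env.state(): the state, without advancing time (a new reading comes with each control period).
- env.grab_frame(name): name is "side" or "top"; returns a dict with "img" (384x512x3 uint8, blue, green, red), "z_map" (384x512 float32, mm along the optical axis (not along the pixel's ray), 0 where there is no reading), "fov_y" (degrees; the focal length in pixels is half the picture's height over the tangent of half this angle, whatever the lens; pixels are square), "cx", "cy" (the principal point, pixels), "R" (3x3) and "t" (3): a world point X has camera coordinates R X + t. Camera axes: x right, y down, z forward; pixel columns grow to the right and rows downward; lengths in mm; the calibration is good to about 2 mm. A picture is of the moment at which its call begins.
- env.job_done(): hands the job in; it is judged then, once.
The state is a dict: "time_s": time; "qpos": joint angles; "qvel": joint speeds; "effort": joint torques, N m; "ee_pos": TCP position; "ee_rot": TCP orientation; "force": force on the tool from outside, world axes, zero at the start; "torque": the same for the moment, N m; "gripper_width": finger opening in mm; "gripper_force": force on a finger pad.
Only numpy, scipy, OpenCV 4.12 (cv2) and the standard library are available. Lean on these libraries where they do the work, as an engineer would, in place of code of your own. Each camera call takes 0.05 s, during which the arm holds its last target. There are 200 camera calls.

## Working session

There is one attempt and no reset: what is moved stays moved. The work goes in short steps, Python scripts to look and compute and a tool call to move; the robot and the scene stay as the last step left them, time stands still between calls to the robot, and variables do not carry over. Pictures are saved under pics/ and viewed, at most 10 in all, crops included, and the job is handed in when it is done.

Besides the shell and the picture viewer there is one more tool, called after ">>>" by a JSON object that holds its "fn" and its "kwargs", one argument or row to a line. arm_command: Moves the arm, as the interface text tells. Its arguments: {"type":"object","properties":{"rows":{"type":"array"},"squeeze":{"type":"number"}},"required":["rows"]}

```bash
mkdir -p pics; cat > h.py <<'E'
import numpy as np,cv2,pickle
from workcell import env
def grab(n,tag):
    f=env.grab_frame(n); cv2.imwrite(f'pics/{tag}.png',f['img']); pickle.dump(f,open(f'{tag}.pkl','wb')); return f
def ray(f,u,v):
    F=f['img'].shape[0]/2/np.tan(np.radians(f['fov_y']/2))
    R=np.array(f['R']);t=np.array(f['t'])
    d=R.T@np.array([(u-f['cx'])/F,(v-f['cy'])/F,1]); return -R.T@t,d
def atz(f,u,v,z):
    o,d=ray(f,u,v); return o+d*(z-o[2])/d[2]
def dep(f,u,v):
    o,d=ray(f,u,v); return o+d*f['z_map'][int(v),int(u)]
E
python3 - <<'E'
from h import *
for n in('top','side'):
    f=grab(n,n+'0'); print(n,f['fov_y'],f['cx'],f['cy'],np.round(f['R'],3).tolist(),np.round(f['t'],1), ray(f,256,192)[0])
    cv2.imwrite(f'pics/{n}0.png',cv2.resize(f['img'],(800,600),interpolation=cv2.INTER_CUBIC))
print(env.state())
E
```

```text
top 44.1437212572215 248.26405355133852 196.51565131381406 [[0.013, -1.0, -0.004], [-0.985, -0.012, -0.17], [0.17, 0.006, -0.985]] [  51.6  448.5 1333.7] [ 214.37030973   49.11757087 1390.74744796]
side 51.25899350407008 252.5660836684773 190.29278521953574 [[0.992, -0.125, 0.005], [-0.096, -0.785, -0.613], [0.081, 0.607, -0.79]] [-473.3  126.3 1109.1] [ 391.89455717 -633.80384025  956.45714991]
{'time_s': 0.1, 'qpos': array([ 6.94418706e+01,  1.83476212e+01,  8.96981030e+01,  3.58045894e-04,
        7.20431338e+01, -1.14514114e+00]), 'qvel': array([-0.02947347,  0.01655808, -0.1772862 , -0.11251112, -0.09648802,
        0.0085671 ]), 'effort': array([ 4.72710690e-05, -4.13325870e+01, -2.32507986e+01,  7.30614876e-02,
        4.22227965e-02, -3.33612604e-05]), 'ee_pos': array([190.94122881, 541.87513977, 193.01684517]), 'ee_rot': array([-1.79911167e+02, -2.11620638e-03,  1.60586899e+02]), 'force': array([ 0.33320286,  0.24269348, -0.68365453]), 'torque': array([-0.02449821, -0.01908458,  0.03421003]), 'gripper_force': 0.0, 'gripper_width': 91.2544049896567}
```

View pics/top0.png

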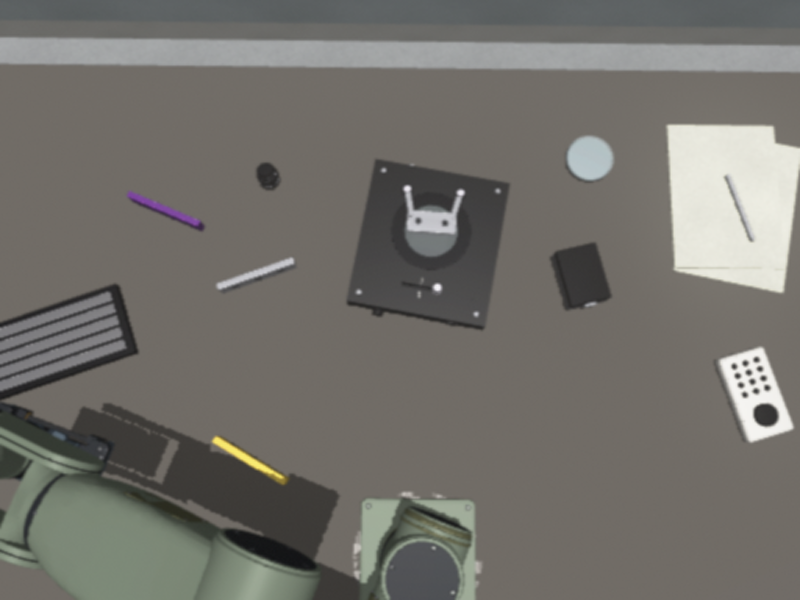

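View pics/side0.png

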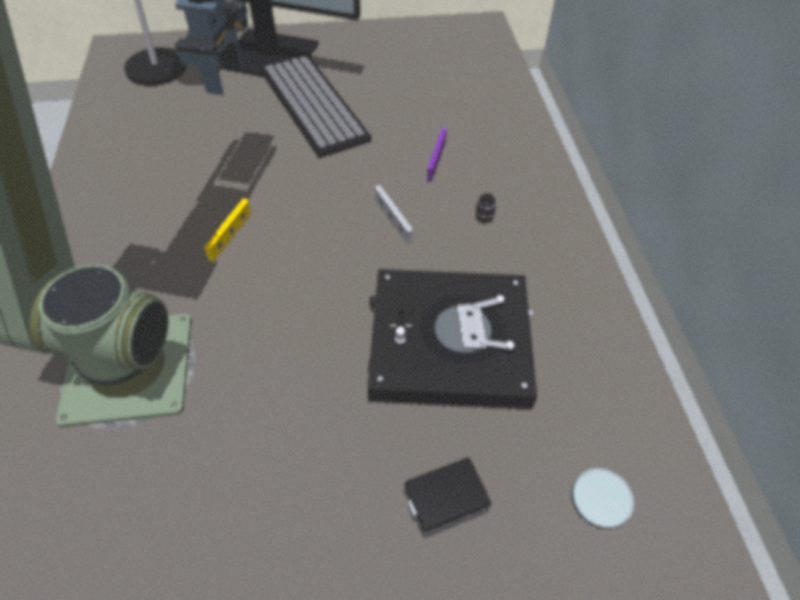

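The top view shows the grey straightedge at (256,274) with ends at (220,287) and (293,262). The plate is at (432,221), the knob at (437,288), the lens at (268,176), the dish at (590,158) and the case at (580,275). The side view agrees. Next I measure the blobs.

```bash
python3 - <<'E'
from h import *
for n,rois in (('top',{'bar':(135,160,195,190),'base':(220,100,328,212)}),('side',{'bar':(235,114,268,154),'base':(235,170,345,262)})):
    f=pickle.load(open(n+'0.pkl','rb')); g=cv2.cvtColor(f['img'],cv2.COLOR_BGR2GRAY)
    for k,(a,b,c,d) in rois.items():
        s=g[b:d,a:c]; m=(s>135).astype(np.uint8)
        N,L,st,ce=cv2.connectedComponentsWithStats(m)
        for i in range(1,N):
            if st[i,4]<3: continue
            w=np.where(L==i,s.astype(float),0); yy,xx=np.mgrid[b:d,a:c]
            u,v=(xx*w).sum()/w.sum(),(yy*w).sum()/w.sum()
            z=40 if k=='bar' else 58 if st[i,4]>60 else 50
            pts=np.array([atz(f,x,y,z)[:2] for y,x in zip(yy[L==i],xx[L==i])],np.float32)
            r=cv2.minAreaRect(pts)
            print(n,k,st[i,4],round(u,1),round(v,1),'xy@z',z,np.round(atz(f,u,v,z)[:2],1),'rect',np.round(r[0],1),np.round(r[1],1),round(r[2],1),'dep',np.round(dep(f,round(u),round(v)),1))
f=pickle.load(open('top0.pkl','rb'))
a=cv2.resize(f['img'][100:215,220:330],None,fx=5,fy=5,interpolation=cv2.INTER_CUBIC); cv2.imwrite('pics/c1.png',a)
E
```

```text
top bar 237 162.8 174.5 xy@z 40 [509.6 307.7] rect [509.6 307.9] [ 13.8 151.4] 20.6 dep [508.6 307.5  38. ]
top base 4 245.5 108.5 xy@z 50 [710.9  69. ] rect [710.8  68.9] [3.1 3. ] 0.8 dep [713.5  70.5  47. ]
top base 518 276.0 138.6 xy@z 58 [616.7 -21.5] rect [630.  -22.2] [112.   87.8] 87.0 dep [617.2 -21.7  52.9]
top base 3 318.3 121.7 xy@z 50 [ 672.6 -146.6] rect [ 673.1 -147.1] [2.9 3.1] 89.3 dep [ 671.6 -145.7   49.9]
top base 26 279.6 183.6 xy@z 50 [484.7 -32.7] rect [484.3 -33.1] [14.5 12.4] 44.9 dep [478.1 -32.1  77.4]
top base 6 229.0 186.5 xy@z 50 [474.4 113.1] rect [474.4 113.2] [2.9 5.8] 0.7 dep [476.4 113.4  47.3]
top base 3 268.0 188.0 xy@z 50 [471.4   0.7] rect [471.4   0.7] [5.9 0. ] 0.3 dep [471.4   0.7  50.3]
top base 7 304.1 200.7 xy@z 50 [ 435.7 -102.9] rect [ 434.8 -102.7] [5.7 5.9] 89.6 dep [ 435.1 -102.9   47.9]
side bar 194 251.8 132.7 xy@z 40 [513.  306.3] rect [512.5 308.8] [ 19.4 156.5] 20.5 dep [513.6 305.6  39.3]
side base 4 329.5 180.5 xy@z 50 [712.6  71.3] rect [712.6  71.2] [4.2 2.9] 76.1 dep [711.2  72.4  51.1]
side base 555 305.0 208.0 xy@z 58 [619.1 -22.1] rect [632.1 -15.4] [112.6  89. ] 86.1 dep [619.6 -21.   56.3]
side base 10 339.8 199.5 xy@z 50 [7.246e+02 2.000e-01] rect [ 7.252e+02 -1.000e-01] [11.   5.6] 75.3 dep [ 7.442e+02  3.700e+01 -1.000e-01]
side base 28 255.8 211.4 xy@z 50 [484.3 -11.5] rect [483.5 -11.6] [16.8 13.8] 82.8 dep [482.3 -28.4  76.5]
side base 9 255.8 217.5 xy@z 50 [481.6 -31.3] rect [482.2 -31.5] [ 3.3 10.9] 83.0 dep [481.3 -37.2  61. ]
side base 3 242.7 241.7 xy@z 50 [ 437.8 -102.3] rect [ 437.5 -101.8] [3.  2.6] 83.6 dep [ 438.6 -103.9   50.8]
side base 6 335.2 246.2 xy@z 50 [ 674. -145.] rect [ 674.1 -145.1] [4.2 5.8] 29.8 dep [ 673.4 -145.    51.1]
```

View pics/c1.png

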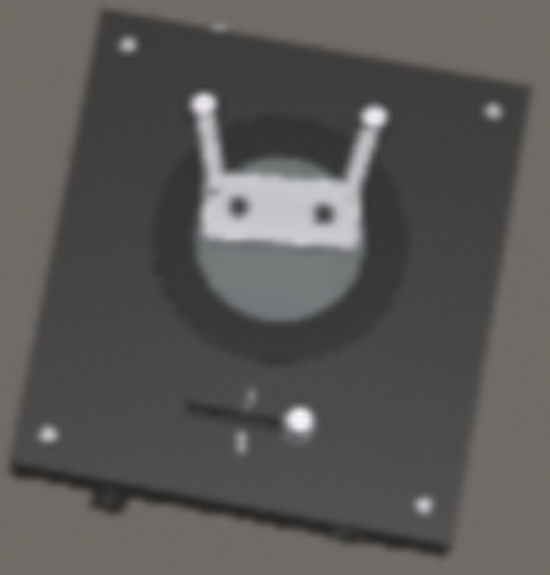

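The crop shows the plate with its free edge from (203,238) to (358,248) and the magnets at (203,103) and (374,116). The knob is at (298,420), and the index line is near x≈245. The plate's yaw differs from the base's, so I fit its edge.

```bash
python3 - <<'E'
from h import *
f=pickle.load(open('top0.pkl','rb')); g=cv2.cvtColor(f['img'],cv2.COLOR_BGR2GRAY).astype(float)
n=lambda p:((p[0]-2)/5+220,(p[1]-2)/5+100)
P=[]
for u in range(263,290):
    c=g[143:154,u]; d=-(np.diff(c)); k=np.clip(d-4,0,None); P.append(atz(f,u,143.5+(k*np.arange(10)).sum()/k.sum(),56)[:2])
P=np.array(P); vx,vy,x0,y0=cv2.fitLine(P.astype(np.float32),cv2.DIST_HUBER,0,.01,.01).ravel()
print('edge pt',x0,y0,'yaw',np.degrees(np.arctan2(-vx,vy))%180, 'res',np.std((P-[x0,y0])@[vy,-vx]))
print('top corners',[np.round(atz(f,*n(p),58)[:2],1) for p in((207,175),(203,238),(362,187),(358,248))])
m=[atz(f,*n(p),66)[:2] for p in((203,103),(374,116))]; d=m[0]-m[1];print('mag',np.round(m,1),np.degrees(np.arctan2(-d[0],d[1])),np.linalg.norm(d))
f=pickle.load(open('side0.pkl','rb')); a=cv2.resize(f['img'][165:265,232:350],None,fx=6,fy=6,interpolation=cv2.INTER_CUBIC); cv2.imwrite('pics/c2.png',a)
E
```

```text
edge pt 589.17786 -16.097202 yaw 176.75113 res 0.5420257589335982
top corners [array([628.5,  22.4]), array([590.4,  24.4]), array([622.3, -68.1]), array([585.5, -65.7])]
mag [[669.6  25.3]
 [662.9 -74.5]] -3.865694920824942 100.02402578578278
```

View pics/c2.png

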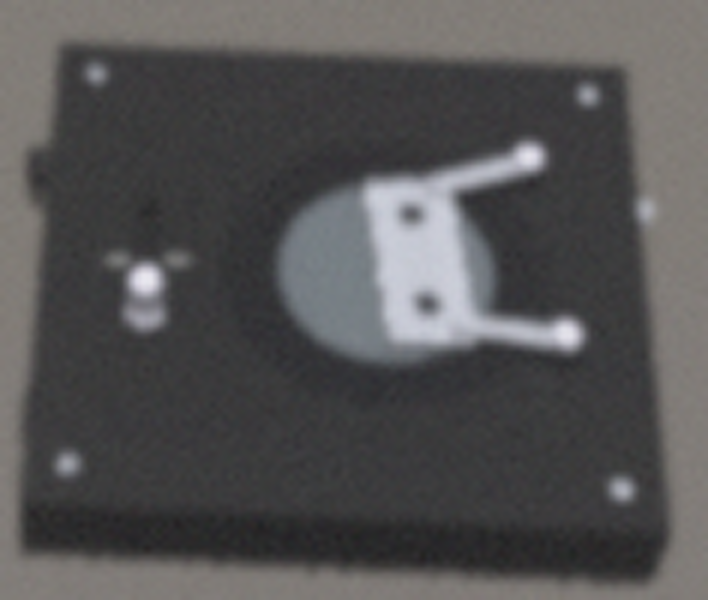

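```bash
cat >> h.py <<'E'
from scipy.spatial.transform import Rotation as Ro
def go(x,y,z,ya):
    "delta for world TCP target, ya=yaw of closing line (deg)"
    s=env.state(); R=Ro.from_euler('xyz',s['ee_rot'],degrees=True).as_matrix()
    d=R.T@(np.array([x,y,z])-s['ee_pos']); cur=np.degrees(np.arctan2(R[1,1],R[0,1]))
    r=-(ya-cur); r=(r+90)%180-90
    print('pos',np.round(s['ee_pos'],1),'yaw',round(cur,1),'rot',np.round(s['ee_rot'],2),'-> delta',np.round(d,1),'roll',round(r/5,2), 't',s['time_s'],'F',np.round(s['force'],1))
E
python3 - <<'E'
from h import *
f=pickle.load(open('side0.pkl','rb'))
print([np.round(atz(f,(u-2.5)/6+232,(v-2.5)/6+165,58)[:2],1) for u,v in((366,183),(388,340))])
go(510.5,307.5,120,20.6)
E
```

```text
[array([593.6,  25.8]), array([587., -62.])]
pos [190.9 541.9 193. ] yaw 70.6 rot [-179.91   -0.    160.59] -> delta [-379.3 -114.7   73.2] roll 10.0 t 0.1 F [ 0.3  0.2 -0.7]
```

>>> {"fn": "arm_command", "kwargs": {
  "rows": [
    {"delta_pos": [-379, -115, 73], "roll": 10, "jaw": 60},
    {"delta_pos": [-379, -115, 73], "roll": 10, "jaw": 60},
    {"delta_pos": [-379, -115, 73], "roll": 10, "jaw": 60},
    {"delta_pos": [-379, -115, 73], "roll": 10, "jaw": 60},
    {"delta_pos": [-379, -115, 73], "roll": 10, "jaw": 60},
    {"delta_pos": [-379, -115, 73], "roll": 10, "jaw": 60},
    {"delta_pos": [-379, -115, 73], "roll": 10, "jaw": 60},
    {"delta_pos": [-379, -115, 73], "roll": 10, "jaw": 60},
    {"delta_pos": [-379, -115, 73], "roll": 10, "jaw": 60},
    {"delta_pos": [-379, -115, 73], "roll": 10, "jaw": 60},
    {"delta_pos": [-379, -115, 73], "roll": 10, "jaw": 60},
    {"delta_pos": [-379, -115, 73], "roll": 10, "jaw": 60},
    {"delta_pos": [-379, -115, 73], "roll": 10, "jaw": 60},
    {"delta_pos": [-379, -115, 73], "roll": 10, "jaw": 60},
    {"delta_pos": [-379, -115, 73], "roll": 10, "jaw": 60},
    {"delta_pos": [-379, -115, 73], "roll": 10, "jaw": 60}
  ]
}}

```text
time_s: 1.43
ee_pos: [509.6, 308.8, 121.2]
ee_rot: [180.0, -0.0, 110.7]
force: [0.7, -0.2, -0.9]
gripper_width: 54.5
gripper_force: 0.0
```

```bash
python3 - <<'E'
from h import *
go(510.5,307.5,15,20.6)
f=grab('side','s1'); cv2.imwrite('pics/s1.png',cv2.resize(f['img'][40:240,150:400],None,fx=3,fy=3,interpolation=cv2.INTER_CUBIC))
E
```

```text
pos [509.6 308.8 121.2] yaw 20.7 rot [ 1.7997e+02 -2.0000e-02  1.1069e+02] -> delta [ -1.6   0.3 106.2] roll 0.02 t 1.4333 F [ 0.7 -0.2 -0.9]
```

View pics/s1.png

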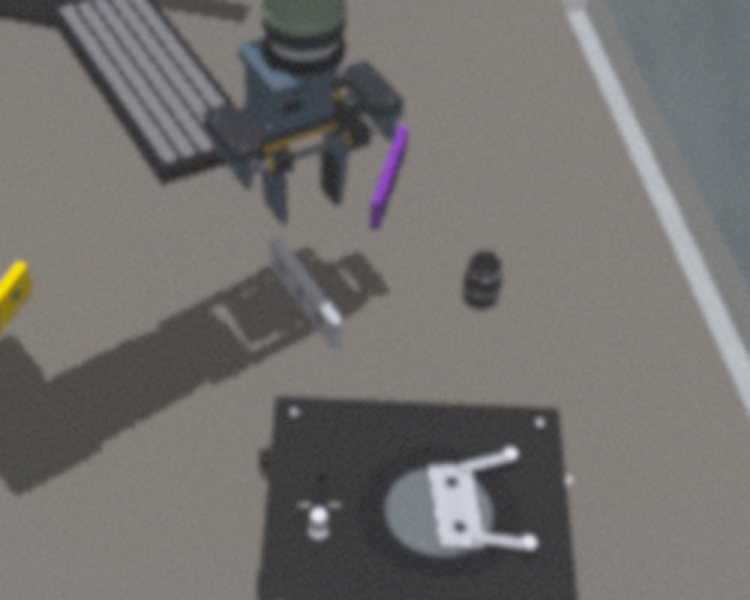

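The gripper hangs over the straightedge with its fingers at (275,215) and (335,200), and the bar runs from (275,245) to (335,325), with one finger each side of it. I descend and grip.

>>> {"fn": "arm_command", "kwargs": {
  "rows": [
    {"delta_pos": [-1.6, 0.3, 40], "roll": 0, "jaw": 60},
    {"delta_pos": [-1.6, 0.3, 70], "roll": 0, "jaw": 60},
    {"delta_pos": [-1.6, 0.3, 90], "roll": 0, "jaw": 60},
    {"delta_pos": [-1.6, 0.3, 105], "roll": 0, "jaw": 60},
    {"delta_pos": [-1.6, 0.3, 105], "roll": 0, "jaw": 60},
    {"delta_pos": [-1.6, 0.3, 105], "roll": 0, "jaw": 60},
    {"delta_pos": [-1.6, 0.3, 105], "roll": 0, "jaw": 5},
    {"delta_pos": [-1.6, 0.3, 105], "roll": 0, "jaw": 5},
    {"delta_pos": [-1.6, 0.3, 105], "roll": 0, "jaw": 5},
    {"delta_pos": [-1.6, 0.3, 105], "roll": 0, "jaw": 5},
    {"delta_pos": [-1.6, 0.3, 105], "roll": 0, "jaw": 5},
    {"delta_pos": [-1.6, 0.3, 105], "roll": 0, "jaw": 5},
    {"delta_pos": [-1.6, 0.3, 105], "roll": 0, "jaw": 5},
    {"delta_pos": [-1.6, 0.3, 105], "roll": 0, "jaw": 5},
    {"delta_pos": [-1.6, 0.3, 105], "roll": 0, "jaw": 5},
    {"delta_pos": [-1.6, 0.3, 105], "roll": 0, "jaw": 5}
  ],
  "squeeze": 40
}}

```text
time_s: 2.82
ee_pos: [511.4, 306.6, 16.0]
ee_rot: [180.0, -0.0, 110.6]
force: [0.1, -0.1, 1.1]
gripper_width: 11.2
gripper_force: 40.0
```

```bash
python3 - <<'E'
from h import *
go(511.4,306.6,140,20.6);go(572,-19,140,-3.8)
E
```

```text
pos [511.4 306.6  16. ] yaw 20.6 rot [ 1.7997e+02 -1.0000e-02  1.1059e+02] -> delta [ 0.00e+00  1.00e-01 -1.24e+02] roll -0.0 t 2.8167 F [ 0.1 -0.1  1.1]
pos [511.4 306.6  16. ] yaw 20.6 rot [ 1.7997e+02 -1.0000e-02  1.1059e+02] -> delta [-326.1  -57.7 -124.1] roll 4.88 t 2.8167 F [ 0.1 -0.1  1.1]
```

>>> {"fn": "arm_command", "kwargs": {
  "rows": [
    {"delta_pos": [0, 0, -15], "roll": 0, "jaw": 5},
    {"delta_pos": [0, 0, -45], "roll": 0, "jaw": 5},
    {"delta_pos": [0, 0, -80], "roll": 0, "jaw": 5},
    {"delta_pos": [0, 0, -110], "roll": 0, "jaw": 5},
    {"delta_pos": [-15, -3, -124], "roll": 0.3, "jaw": 5},
    {"delta_pos": [-40, -7, -124], "roll": 0.6, "jaw": 5},
    {"delta_pos": [-70, -12, -124], "roll": 1, "jaw": 5},
    {"delta_pos": [-100, -18, -124], "roll": 1.5, "jaw": 5},
    {"delta_pos": [-130, -23, -124], "roll": 2, "jaw": 5},
    {"delta_pos": [-160, -28, -124], "roll": 2.5, "jaw": 5},
    {"delta_pos": [-190, -34, -124], "roll": 3, "jaw": 5},
    {"delta_pos": [-220, -39, -124], "roll": 3.5, "jaw": 5},
    {"delta_pos": [-250, -44, -124], "roll": 4, "jaw": 5},
    {"delta_pos": [-280, -50, -124], "roll": 4.5, "jaw": 5},
    {"delta_pos": [-305, -54, -124], "roll": 4.88, "jaw": 5},
    {"delta_pos": [-320, -57, -124], "roll": 4.88, "jaw": 5},
    {"delta_pos": [-326, -57.7, -124], "roll": 4.88, "jaw": 5},
    {"delta_pos": [-326, -57.7, -124], "roll": 4.88, "jaw": 5},
    {"delta_pos": [-326, -57.7, -124], "roll": 4.88, "jaw": 5},
    {"delta_pos": [-326, -57.7, -124], "roll": 4.88, "jaw": 5}
  ]
}}

```text
time_s: 4.48
ee_pos: [571.2, -17.7, 139.2]
ee_rot: [-179.9, -0.0, 86.2]
force: [0.6, 0.4, -6.7]
gripper_width: 11.4
gripper_force: 40.0
```

```bash
python3 - <<'E'
from h import *
f=grab('side','s2'); cv2.imwrite('pics/s2.png',cv2.resize(f['img'][90:270,200:400],None,fx=3.3,fy=3.3,interpolation=cv2.INTER_CUBIC))
go(572,-19,66,-3.8)
E
```

```text
pos [571.3 -17.7 139.4] yaw -3.7 rot [-1.7994e+02 -4.0000e-02  8.6270e+01] -> delta [-1.3  0.8 73.4] roll 0.01 t 4.5333 F [-0.3  0.4 -4.9]
```

View pics/s2.png

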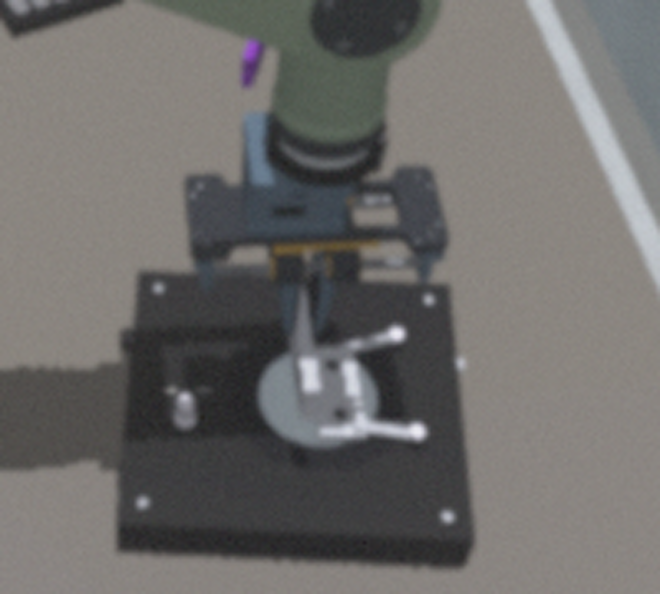

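The bar is held square above the glass on the plate's free side, with its near end at about (310,370). I lower it slowly.

>>> {"fn": "arm_command", "kwargs": {
  "rows": [
    {"delta_pos": [-1, 0, 20], "roll": 0, "jaw": 5},
    {"delta_pos": [-1, 0, 45], "roll": 0, "jaw": 5},
    {"delta_pos": [-1, 0, 60], "roll": 0, "jaw": 5},
    {"delta_pos": [-1, 0, 68], "roll": 0, "jaw": 5},
    {"delta_pos": [-1, 0, 70], "roll": 0, "jaw": 5},
    {"delta_pos": [-1, 0, 71], "roll": 0, "jaw": 5},
    {"delta_pos": [-1, 0, 71], "roll": 0, "jaw": 5},
    {"delta_pos": [-1, 0, 71], "roll": 0, "jaw": 5}
  ]
}}

```text
time_s: 5.2
ee_pos: [572.7, -19.8, 69.9]
ee_rot: [179.9, -0.0, 86.2]
force: [0.3, -0.3, -5.2]
gripper_width: 11.3
gripper_force: 40.0
```

```bash
python3 - <<'E'
from h import *
go(572,-19,66,-3.8)
E
```

```text
pos [572.7 -19.8  69.9] yaw -3.8 rot [ 1.7986e+02 -1.0000e-02  8.6200e+01] -> delta [ 0.7 -0.8  3.9] roll 0.0 t 5.2 F [ 0.3 -0.3 -5.2]
```

>>> {"fn": "arm_command", "kwargs": {
  "rows": [
    {"delta_pos": [0, 0, 1], "roll": 0, "jaw": 5},
    {"delta_pos": [0, 0, 2], "roll": 0, "jaw": 5},
    {"delta_pos": [0, 0, 2.5], "roll": 0, "jaw": 5},
    {"delta_pos": [0, 0, 3], "roll": 0, "jaw": 5},
    {"delta_pos": [0, 0, 3], "roll": 0, "jaw": 5},
    {"delta_pos": [0, 0, 3], "roll": 0, "jaw": 5}
  ]
}}

```text
time_s: 5.7
ee_pos: [571.9, -20.0, 66.0]
ee_rot: [180.0, -0.0, 86.2]
force: [-0.2, 0.4, -4.3]
gripper_width: 11.3
gripper_force: 40.0
```

>>> {"fn": "arm_command", "kwargs": {
  "rows": [
    {"delta_pos": [0, 2, 0], "roll": 0, "jaw": 5},
    {"delta_pos": [0, 4, 0], "roll": 0, "jaw": 5},
    {"delta_pos": [0, 6, 0], "roll": 0, "jaw": 5},
    {"delta_pos": [0, 8, 0], "roll": 0, "jaw": 5},
    {"delta_pos": [0, 9, 0], "roll": 0, "jaw": 5},
    {"delta_pos": [0, 10, 0], "roll": 0, "jaw": 5},
    {"delta_pos": [0, 10, 0], "roll": 0, "jaw": 5}
  ]
}}

```text
time_s: 6.28
ee_pos: [581.6, -20.6, 66.0]
ee_rot: [-180.0, -0.0, 86.2]
force: [-4.2, 0.0, 3.7]
gripper_width: 11.3
gripper_force: 40.1
```

>>> {"fn": "arm_command", "kwargs": {
  "rows": [
    {"delta_pos": [0, 0.5, 0], "roll": 0, "jaw": 5},
    {"delta_pos": [0, 1, 0], "roll": 0, "jaw": 5},
    {"delta_pos": [0, 1, 0], "roll": 0, "jaw": 5}
  ]
}}

```text
time_s: 6.53
ee_pos: [582.2, -20.6, 66.0]
ee_rot: [-179.9, -0.0, 86.2]
force: [-6.1, -0.4, 3.4]
gripper_width: 11.6
gripper_force: 40.1
```

>>> {"fn": "arm_command", "kwargs": {
  "rows": [
    {"delta_pos": [0, 0.5, 0], "roll": 0, "jaw": 5},
    {"delta_pos": [0, 1, 0], "roll": 0, "jaw": 5},
    {"delta_pos": [0, 1, 0], "roll": 0, "jaw": 5}
  ]
}}

```text
time_s: 6.78
ee_pos: [583.2, -20.7, 66.0]
ee_rot: [-180.0, -0.0, 86.2]
force: [-5.2, -0.5, 3.9]
gripper_width: 11.3
gripper_force: 40.1
```

>>> {"fn": "arm_command", "kwargs": {
  "rows": [
    {"delta_pos": [0, 0.5, 0], "roll": 0, "jaw": 5},
    {"delta_pos": [0, 1, 0], "roll": 0, "jaw": 5},
    {"delta_pos": [0, 1, 0], "roll": 0, "jaw": 5}
  ]
}}

```text
time_s: 7.03
ee_pos: [584.0, -20.7, 66.0]
ee_rot: [-179.9, -0.0, 86.2]
force: [-5.6, 0.4, 4.9]
gripper_width: 11.2
gripper_force: 40.2
```

>>> {"fn": "arm_command", "kwargs": {
  "rows": [
    {"delta_pos": [0, 0.5, 0], "roll": 0, "jaw": 5},
    {"delta_pos": [0, 1, 0], "roll": 0, "jaw": 5},
    {"delta_pos": [0, 1, 0], "roll": 0, "jaw": 5}
  ]
}}

```text
time_s: 7.28
ee_pos: [584.1, -20.8, 66.0]
ee_rot: [-179.8, -0.0, 86.2]
force: [-7.7, 1.1, 6.6]
gripper_width: 11.3
gripper_force: 40.2
```

>>> {"fn": "arm_command", "kwargs": {
  "rows": [
    {"delta_pos": [0, 0.5, 0], "roll": 0, "jaw": 5},
    {"delta_pos": [0, 1, 0], "roll": 0, "jaw": 5},
    {"delta_pos": [0, 1, 0], "roll": 0, "jaw": 5}
  ]
}}

```text
time_s: 7.53
ee_pos: [584.3, -20.8, 66.1]
ee_rot: [-179.7, -0.0, 86.2]
force: [-9.4, 1.7, 7.1]
gripper_width: 11.2
gripper_force: 40.3
```

>>> {"fn": "arm_command", "kwargs": {
  "rows": [
    {"delta_pos": [0, 0.5, 0], "roll": 0, "jaw": 5},
    {"delta_pos": [0, 1, 0], "roll": 0, "jaw": 5},
    {"delta_pos": [0, 1, 0], "roll": 0, "jaw": 5}
  ]
}}

```text
time_s: 7.78
ee_pos: [584.5, -20.8, 66.1]
ee_rot: [-179.6, -0.0, 86.2]
force: [-10.7, 0.0, 9.1]
gripper_width: 11.3
gripper_force: 40.4
```

>>> {"fn": "arm_command", "kwargs": {
  "rows": [
    {"delta_pos": [0, 0, 0], "roll": 0, "jaw": 5},
    {"delta_pos": [0, 0, 0], "roll": 0, "jaw": 5},
    {"delta_pos": [0, 0.5, 0], "roll": 0, "jaw": 5},
    {"delta_pos": [0, 1, 0], "roll": 0, "jaw": 5},
    {"delta_pos": [0, 1, 0], "roll": 0, "jaw": 5},
    {"delta_pos": [0, 1, 0], "roll": 0, "jaw": 5}
  ],
  "squeeze": 4
}}

```text
time_s: 8.28
ee_pos: [589.6, -21.2, 66.2]
ee_rot: [179.9, -0.0, 86.2]
force: [-1.9, 0.1, 5.4]
gripper_width: 12.3
gripper_force: 4.6
```

```bash
python3 - <<'E'
from h import *
go(584,-20.8,66,-3.8); print(env.state()['torque'],env.state()['gripper_force'],env.state()['gripper_width'])
E
```

```text
pos [589.6 -21.2  66.2] yaw -3.8 rot [ 1.7989e+02 -1.0000e-02  8.6190e+01] -> delta [-0.  -5.6  0.2] roll -0.0 t 8.2833 F [-1.9  0.1  5.4]
[-0.0565007   0.63856084  0.0348631 ] 4.577371906489134 12.314225514593307
```

>>> {"fn": "arm_command", "kwargs": {
  "rows": [
    {"delta_pos": [0, -2, 0], "roll": 0, "jaw": 5},
    {"delta_pos": [0, -4, 0], "roll": 0, "jaw": 5},
    {"delta_pos": [0, -6, 0], "roll": 0, "jaw": 5},
    {"delta_pos": [0, -6, 0], "roll": 0, "jaw": 5},
    {"delta_pos": [0, -6, 0], "roll": 0, "jaw": 5}
  ]
}}

```text
time_s: 8.7
ee_pos: [582.4, -20.6, 65.3]
ee_rot: [-180.0, -0.0, 86.2]
force: [-0.1, 0.3, -0.9]
gripper_width: 12.1
gripper_force: 4.0
```

```bash
python3 - <<'E'
from h import *
f=grab('side','s3'); cv2.imwrite('pics/s3.png',cv2.resize(f['img'][140:260,235:355],None,fx=5,fy=5,interpolation=cv2.INTER_CUBIC))
go(584,-20.8,66,-3.8); print(env.state()['gripper_force'],env.state()['gripper_width'])
E
```

```text
pos [582.4 -20.7  65.3] yaw -3.8 rot [-179.96   -0.     86.19] -> delta [-0.   1.6 -0.7] roll -0.0 t 8.75 F [-0.7  0.8 -0.1]
3.995123952627182 11.55331412948452
```

View pics/s3.png

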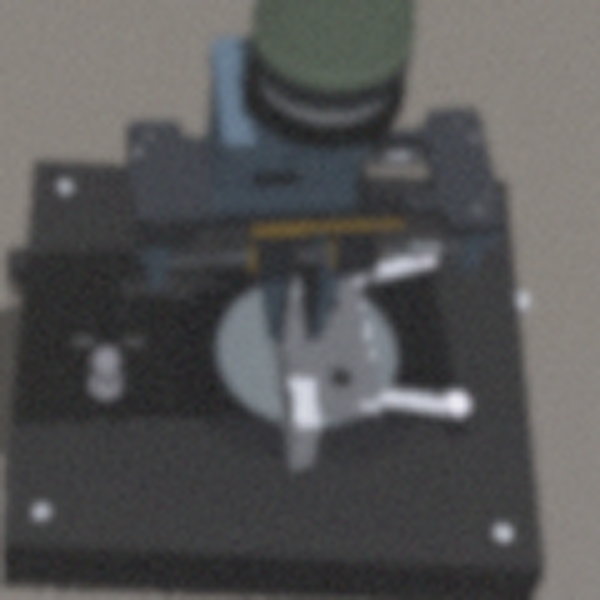

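The bar stands upright beside the plate, with its near end at (300,400–465). I release it, then press it flush from low down with closed fingers so it doesn't tilt.

>>> {"fn": "arm_command", "kwargs": {
  "rows": [
    {"delta_pos": [0, 0.5, 0], "roll": 0, "jaw": 35},
    {"delta_pos": [0, 0.5, 0], "roll": 0, "jaw": 35},
    {"delta_pos": [0, 0.5, 0], "roll": 0, "jaw": 35},
    {"delta_pos": [0, 0.5, 0], "roll": 0, "jaw": 35},
    {"delta_pos": [0, 0.5, 0], "roll": 0, "jaw": 35},
    {"delta_pos": [0, 0.5, 0], "roll": 0, "jaw": 35},
    {"delta_pos": [0, 0, -10], "roll": 0, "jaw": 35},
    {"delta_pos": [0, 0, -35], "roll": 0, "jaw": 35},
    {"delta_pos": [0, 0, -60], "roll": 0, "jaw": 35},
    {"delta_pos": [0, -20, -65], "roll": 0, "jaw": 0},
    {"delta_pos": [0, -45, -65], "roll": 0, "jaw": 0},
    {"delta_pos": [0, -45, -65], "roll": 0, "jaw": 0},
    {"delta_pos": [0, -45, -65], "roll": 0, "jaw": 0},
    {"delta_pos": [0, -45, -65], "roll": 0, "jaw": 0}
  ]
}}

```text
time_s: 9.92
ee_pos: [538.6, -17.7, 131.5]
ee_rot: [179.9, -0.0, 86.2]
force: [1.1, -0.8, 0.3]
gripper_width: 1.5
gripper_force: 0.0
```

```bash
python3 - <<'E'
from h import *
f=grab('side','s4');t=grab('top','t4')
cv2.imwrite('pics/s4.png',np.hstack([cv2.resize(x,(400,400),interpolation=cv2.INTER_CUBIC) for x in (f['img'][165:265,245:345],t['img'][105:205,225:325])]))
go(545,-18,56,-3.8); print(env.state()['gripper_width'])
E
```

```text
pos [538.8 -17.8 130.9] yaw -3.8 rot [ 1.7995e+02 -1.0000e-02  8.6190e+01] -> delta [ 0.2  6.2 74.9] roll -0.0 t 10.0167 F [ 0.9 -0.   0. ]
0.48232687995224005
```

View pics/s4.png

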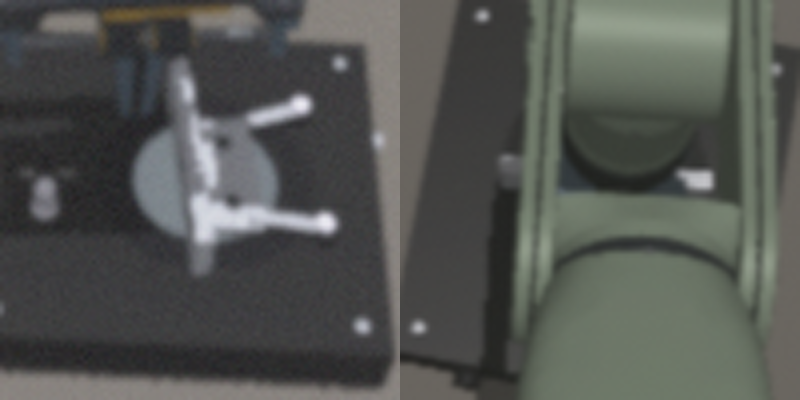

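The bar stands free, running from (178,65) to (203,265) in the left half and overlapping both ends of the plate. I go down and press it.

>>> {"fn": "arm_command", "kwargs": {
  "rows": [
    {"delta_pos": [0, 2, 35], "roll": 0, "jaw": 0},
    {"delta_pos": [0, 2, 60], "roll": 0, "jaw": 0},
    {"delta_pos": [0, 2, 72], "roll": 0, "jaw": 0},
    {"delta_pos": [0, 2, 75], "roll": 0, "jaw": 0},
    {"delta_pos": [0, 2, 75], "roll": 0, "jaw": 0},
    {"delta_pos": [0, 5, 75], "roll": 0, "jaw": 0},
    {"delta_pos": [0, 8, 75], "roll": 0, "jaw": 0},
    {"delta_pos": [0, 11, 75], "roll": 0, "jaw": 0},
    {"delta_pos": [0, 14, 75], "roll": 0, "jaw": 0},
    {"delta_pos": [0, 17, 75], "roll": 0, "jaw": 0},
    {"delta_pos": [0, 19, 75], "roll": 0, "jaw": 0},
    {"delta_pos": [0, 21, 75], "roll": 0, "jaw": 0},
    {"delta_pos": [0, 21, 75], "roll": 0, "jaw": 0}
  ],
  "squeeze": 10
}}

```text
time_s: 11.1
ee_pos: [559.3, -19.1, 55.8]
ee_rot: [180.0, -0.0, 86.2]
force: [0.7, 0.4, -0.6]
gripper_width: 0.7
gripper_force: 0.0
```

>>> {"fn": "arm_command", "kwargs": {
  "rows": [
    {"delta_pos": [0, 1, 0], "roll": 0, "jaw": 0},
    {"delta_pos": [0, 2, 0], "roll": 0, "jaw": 0},
    {"delta_pos": [0, 3, 0], "roll": 0, "jaw": 0},
    {"delta_pos": [0, 3, 0], "roll": 0, "jaw": 0}
  ]
}}

```text
time_s: 11.43
ee_pos: [561.9, -19.3, 55.7]
ee_rot: [180.0, -0.0, 86.2]
force: [-1.0, 0.5, 0.4]
gripper_width: 0.5
gripper_force: 0.0
```

>>> {"fn": "arm_command", "kwargs": {
  "rows": [
    {"delta_pos": [0, 1, 0], "roll": 0, "jaw": 0},
    {"delta_pos": [0, 2, 0], "roll": 0, "jaw": 0},
    {"delta_pos": [0, 2, 0], "roll": 0, "jaw": 0}
  ]
}}

```text
time_s: 11.68
ee_pos: [564.0, -19.4, 55.8]
ee_rot: [180.0, -0.0, 86.2]
force: [0.5, -0.7, 0.1]
gripper_width: 0.2
gripper_force: 0.0
```

>>> {"fn": "arm_command", "kwargs": {
  "rows": [
    {"delta_pos": [0, 1, 0], "roll": 0, "jaw": 0},
    {"delta_pos": [0, 2, 0], "roll": 0, "jaw": 0},
    {"delta_pos": [0, 2, 0], "roll": 0, "jaw": 0}
  ]
}}

```text
time_s: 11.93
ee_pos: [565.8, -19.6, 55.7]
ee_rot: [-180.0, -0.0, 86.2]
force: [0.5, 0.8, 0.4]
gripper_width: 0.3
gripper_force: 0.1
```

>>> {"fn": "arm_command", "kwargs": {
  "rows": [
    {"delta_pos": [0, 1, 0], "roll": 0, "jaw": 0},
    {"delta_pos": [0, 2, 0], "roll": 0, "jaw": 0},
    {"delta_pos": [0, 2, 0], "roll": 0, "jaw": 0}
  ]
}}

```text
time_s: 12.18
ee_pos: [567.8, -19.7, 55.7]
ee_rot: [-180.0, -0.0, 86.2]
force: [-1.0, -0.0, 0.9]
gripper_width: 0.7
gripper_force: 0.4
```

>>> {"fn": "arm_command", "kwargs": {
  "rows": [
    {"delta_pos": [0, 1, 0], "roll": 0, "jaw": 0},
    {"delta_pos": [0, 2, 0], "roll": 0, "jaw": 0},
    {"delta_pos": [0, 2, 0], "roll": 0, "jaw": 0}
  ]
}}

```text
time_s: 12.43
ee_pos: [570.0, -19.8, 55.8]
ee_rot: [180.0, -0.0, 86.2]
force: [-0.7, 0.3, 0.9]
gripper_width: 0.6
gripper_force: 0.4
```

>>> {"fn": "arm_command", "kwargs": {
  "rows": [
    {"delta_pos": [0, 1, 0], "roll": 0, "jaw": 0},
    {"delta_pos": [0, 2, 0], "roll": 0, "jaw": 0},
    {"delta_pos": [0, 2, 0], "roll": 0, "jaw": 0}
  ]
}}

```text
time_s: 12.68
ee_pos: [572.1, -19.9, 55.8]
ee_rot: [180.0, -0.0, 86.2]
force: [-0.5, 0.2, -0.3]
gripper_width: 0.7
gripper_force: 0.1
```

```bash
python3 - <<'E'
from h import *
f=grab('side','s5')
cv2.imwrite('pics/s5.png',cv2.resize(f['img'][160:245,250:350],None,fx=7,fy=7,interpolation=cv2.INTER_CUBIC))
go(575,-20,56,-3.8)
E
```

```text
pos [572.  -20.   55.7] yaw -3.8 rot [179.98  -0.    86.19] -> delta [ 0.2  3.  -0.3] roll -0.0 t 12.7333 F [-0.4  1.1 -0.1]
```

View pics/s5.png

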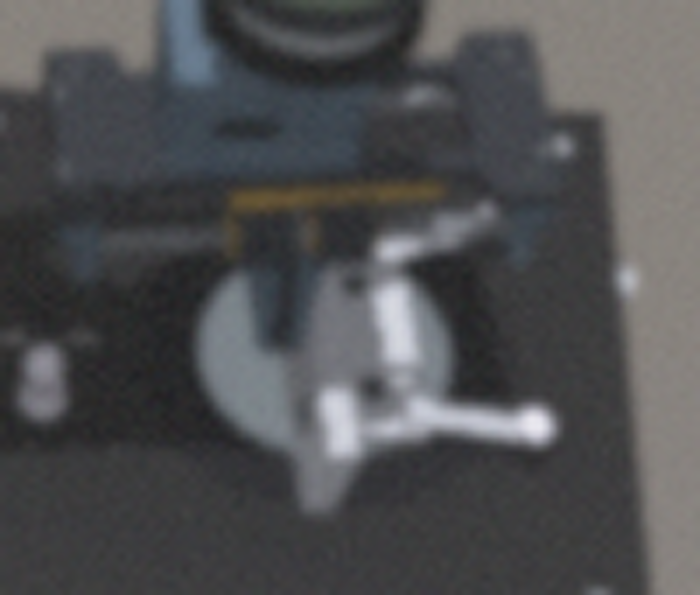

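The near end leans to the right: its top is at (340,455) and its foot at (318,510). The tapered finger is pressing on the top edge and tipping the bar, so I back off slowly.

>>> {"fn": "arm_command", "kwargs": {
  "rows": [
    {"delta_pos": [0, -1, 0], "roll": 0, "jaw": 0},
    {"delta_pos": [0, -2, 0], "roll": 0, "jaw": 0},
    {"delta_pos": [0, -3, 0], "roll": 0, "jaw": 0},
    {"delta_pos": [0, -4, 0], "roll": 0, "jaw": 0},
    {"delta_pos": [0, -5, 0], "roll": 0, "jaw": 0},
    {"delta_pos": [0, -6, 0], "roll": 0, "jaw": 0},
    {"delta_pos": [0, -7, 0], "roll": 0, "jaw": 0},
    {"delta_pos": [0, -8, 0], "roll": 0, "jaw": 0},
    {"delta_pos": [0, -9, 0], "roll": 0, "jaw": 0},
    {"delta_pos": [0, -10, 0], "roll": 0, "jaw": 0},
    {"delta_pos": [0, -11, 0], "roll": 0, "jaw": 0},
    {"delta_pos": [0, -12, 0], "roll": 0, "jaw": 0},
    {"delta_pos": [0, -14, 0], "roll": 0, "jaw": 0},
    {"delta_pos": [0, -16, 0], "roll": 0, "jaw": 0},
    {"delta_pos": [0, -16, 0], "roll": 0, "jaw": 0}
  ]
}}

```text
time_s: 13.98
ee_pos: [555.2, -18.8, 55.7]
ee_rot: [-180.0, -0.0, 86.2]
force: [0.7, 0.6, -0.4]
gripper_width: 0.2
gripper_force: 0.0
```

```bash
python3 - <<'E'
from h import *
f=grab('side','s6')
cv2.imwrite('pics/s6.png',cv2.resize(f['img'][160:245,250:350],None,fx=7,fy=7,interpolation=cv2.INTER_CUBIC))
go(545,-20,56,-3.8)
# bar-side profile from depth near bar: points 84<z<95
F=f['img'].shape[0]/2/np.tan(np.radians(f['fov_y']/2))
vv,uu=np.mgrid[160:250,250:350]; z=f['z_map'][160:250,250:350]
X=(np.stack([(uu-f['cx'])/F,(vv-f['cy'])/F,np.ones(uu.shape)],-1)*z[...,None]-np.array(f['t']))@np.array(f['R'])
c,s=np.cos(np.radians(-3.8)),np.sin(np.radians(-3.8))
d=X[...,:2]-[589.2,-19.5]; px=d@[c,s]; py=d@[-s,c]
m=(np.abs(X[...,2]-90)<5)&(np.abs(px+6)<25)&(py<-25)&(py>-95)
print(m.sum(),px[m].min(),px[m].max(),py[m].min(),py[m].max(),np.median(X[...,2][m])); print('fit',np.polyfit(py[m],px[m],1))
E
```

```text
pos [555.5 -18.9  55.8] yaw -3.8 rot [-1.7999e+02 -1.0000e-02  8.6180e+01] -> delta [ -1.8 -10.4  -0.2] roll -0.0 t 14.0333 F [-0.   0.1 -0.2]
81 -13.248713107510788 -1.1457912815356837 -76.53719359175905 -26.986008566894967 89.71951708512658
fit [-6.34924277e-03 -7.66346668e+00]
```

View pics/s6.png

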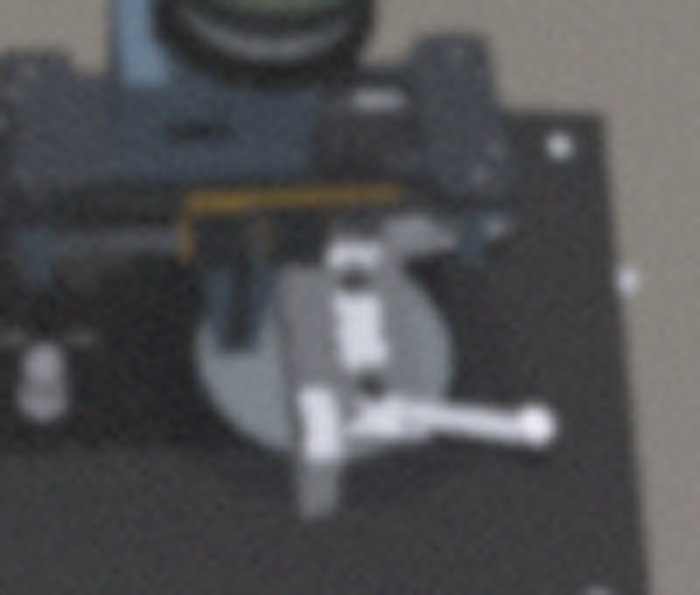

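The bar is upright again, with its top at (303–340,385–460). There may be a gap of about 1 mm. I'll straddle it and push with the vertical inner pad, low down.

>>> {"fn": "arm_command", "kwargs": {
  "rows": [
    {"delta_pos": [0, -5, -30], "roll": 0, "jaw": 0},
    {"delta_pos": [0, -5, -65], "roll": 0, "jaw": 45},
    {"delta_pos": [0, 0, -75], "roll": 0, "jaw": 45},
    {"delta_pos": [0, 15, -75], "roll": 0, "jaw": 45},
    {"delta_pos": [0, 26.5, -75], "roll": 0, "jaw": 45},
    {"delta_pos": [0, 26.5, -75], "roll": 0, "jaw": 45},
    {"delta_pos": [0, 26.5, -75], "roll": 0, "jaw": 45},
    {"delta_pos": [0, 26.5, -75], "roll": 0, "jaw": 45},
    {"delta_pos": [0, 26.5, -50], "roll": 0, "jaw": 45},
    {"delta_pos": [0, 26.5, -30], "roll": 0, "jaw": 45},
    {"delta_pos": [0, 26.5, -15], "roll": 0, "jaw": 45},
    {"delta_pos": [0, 26.5, -7], "roll": 0, "jaw": 45},
    {"delta_pos": [0, 26.5, -5], "roll": 0, "jaw": 45},
    {"delta_pos": [0, 26.5, -5], "roll": 0, "jaw": 45},
    {"delta_pos": [0, 26.5, -5], "roll": 0, "jaw": 45}
  ]
}}

```text
time_s: 15.28
ee_pos: [582.7, -20.6, 61.6]
ee_rot: [179.9, -0.0, 86.2]
force: [0.0, -0.3, 0.8]
gripper_width: 41.2
gripper_force: 0.0
```

>>> {"fn": "arm_command", "kwargs": {
  "rows": [
    {"delta_pos": [0, 3, 0], "roll": 0, "jaw": 45},
    {"delta_pos": [0, 6, 0], "roll": 0, "jaw": 45},
    {"delta_pos": [0, 9, 0], "roll": 0, "jaw": 45},
    {"delta_pos": [0, 11, 0], "roll": 0, "jaw": 45},
    {"delta_pos": [0, 11, 0], "roll": 0, "jaw": 45}
  ]
}}

```text
time_s: 15.7
ee_pos: [594.0, -21.4, 61.0]
ee_rot: [179.9, -0.0, 86.2]
force: [1.1, -1.8, 0.0]
gripper_width: 41.1
gripper_force: 0.0
```

>>> {"fn": "arm_command", "kwargs": {
  "rows": [
    {"delta_pos": [0, 0.5, 0], "roll": 0, "jaw": 45},
    {"delta_pos": [0, 1, 0], "roll": 0, "jaw": 45},
    {"delta_pos": [0, 1, 0], "roll": 0, "jaw": 45}
  ]
}}

```text
time_s: 15.95
ee_pos: [594.2, -21.4, 60.7]
ee_rot: [-180.0, -0.0, 86.2]
force: [0.6, 0.1, 1.0]
gripper_width: 40.6
gripper_force: 0.0
```

>>> {"fn": "arm_command", "kwargs": {
  "rows": [
    {"delta_pos": [0, 0.5, 0], "roll": 0, "jaw": 45},
    {"delta_pos": [0, 1, 0], "roll": 0, "jaw": 45},
    {"delta_pos": [0, 1, 0], "roll": 0, "jaw": 45}
  ]
}}

```text
time_s: 16.2
ee_pos: [595.3, -21.5, 60.7]
ee_rot: [180.0, -0.0, 86.2]
force: [-0.1, 0.1, 0.5]
gripper_width: 41.2
gripper_force: 0.0
```

>>> {"fn": "arm_command", "kwargs": {
  "rows": [
    {"delta_pos": [0, 0.5, 0], "roll": 0, "jaw": 45},
    {"delta_pos": [0, 1, 0], "roll": 0, "jaw": 45},
    {"delta_pos": [0, 1, 0], "roll": 0, "jaw": 45}
  ]
}}

```text
time_s: 16.45
ee_pos: [596.3, -21.6, 60.7]
ee_rot: [180.0, -0.0, 86.2]
force: [-0.4, -0.6, -0.3]
gripper_width: 41.2
gripper_force: 0.0
```

>>> {"fn": "arm_command", "kwargs": {
  "rows": [
    {"delta_pos": [0, 0.5, 0], "roll": 0, "jaw": 45},
    {"delta_pos": [0, 0.7, 0], "roll": 0, "jaw": 45},
    {"delta_pos": [0, 0.7, 0], "roll": 0, "jaw": 45}
  ]
}}

```text
time_s: 16.7
ee_pos: [596.5, -21.6, 60.7]
ee_rot: [-180.0, -0.0, 86.2]
force: [-0.7, 0.8, 0.7]
gripper_width: 40.9
gripper_force: 0.5
```

>>> {"fn": "arm_command", "kwargs": {
  "rows": [
    {"delta_pos": [0, 0.5, 0], "roll": 0, "jaw": 45},
    {"delta_pos": [0, 0.7, 0], "roll": 0, "jaw": 45},
    {"delta_pos": [0, 0.7, 0], "roll": 0, "jaw": 45}
  ]
}}

```text
time_s: 16.95
ee_pos: [597.5, -21.7, 60.7]
ee_rot: [-180.0, -0.0, 86.2]
force: [-1.3, 0.8, 1.1]
gripper_width: 41.1
gripper_force: 0.6
```

>>> {"fn": "arm_command", "kwargs": {
  "rows": [
    {"delta_pos": [0, 0.5, 0], "roll": 0, "jaw": 45},
    {"delta_pos": [0, 0.5, 0], "roll": 0, "jaw": 45},
    {"delta_pos": [0, 0.5, 0], "roll": 0, "jaw": 45}
  ]
}}

```text
time_s: 17.2
ee_pos: [598.1, -21.7, 60.7]
ee_rot: [180.0, -0.0, 86.2]
force: [-1.2, 0.1, 1.1]
gripper_width: 40.9
gripper_force: 0.5
```

>>> {"fn": "arm_command", "kwargs": {
  "rows": [
    {"delta_pos": [0, 0.5, 0], "roll": 0, "jaw": 45},
    {"delta_pos": [0, 0.5, 0], "roll": 0, "jaw": 45},
    {"delta_pos": [0, 0.5, 0], "roll": 0, "jaw": 45}
  ]
}}

```text
time_s: 17.45
ee_pos: [598.7, -21.8, 60.7]
ee_rot: [180.0, -0.0, 86.2]
force: [-0.6, 0.1, 0.3]
gripper_width: 41.1
gripper_force: 0.5
```

```bash
cat >> h.py <<'E'
def bar():
    f=grab('side','b'); F=f['img'].shape[0]/2/np.tan(np.radians(f['fov_y']/2))
    vv,uu=np.mgrid[160:250,250:350]; z=f['z_map'][160:250,250:350]
    X=(np.stack([(uu-f['cx'])/F,(vv-f['cy'])/F,np.ones(uu.shape)],-1)*z[...,None]-np.array(f['t']))@np.array(f['R'])
    c,s=np.cos(np.radians(-3.8)),np.sin(np.radians(-3.8))
    d=X[...,:2]-[589.2,-19.5]; px=d@[c,s]; py=d@[-s,c]
    m=(np.abs(X[...,2]-90)<5)&(np.abs(px+6)<25)&(py<-25)&(py>-95)
    print('n',m.sum(),'px',px[m].min(),px[m].max(),np.median(px[m]),'py',py[m].min(),'z',np.median(X[...,2][m]))
E
python3 - <<'E'
from h import *
bar(); s=env.state(); print(s['ee_pos'],s['force'],s['gripper_force'])
E
```

```text
n 86 px -10.50772759188753 1.578129777176745 -4.702457055530401 py -75.66625721118979 z 90.25960067836648
[598.63056266 -21.7436336   60.73549833] [-1.3047789  -0.90788549  0.91332555] 0.5084301905662869
```

```bash
cat >> h.py <<'E'
def tilt():
    f=grab('side','b'); F=f['img'].shape[0]/2/np.tan(np.radians(f['fov_y']/2))
    vv,uu=np.mgrid[160:250,250:350]; z=f['z_map'][160:250,250:350]
    X=(np.stack([(uu-f['cx'])/F,(vv-f['cy'])/F,np.ones(uu.shape)],-1)*z[...,None]-np.array(f['t']))@np.array(f['R'])
    c,s=np.cos(np.radians(-3.8)),np.sin(np.radians(-3.8))
    d=X[...,:2]-[589.2,-19.5]; px=d@[c,s]; py=d@[-s,c]
    m=(X[...,2]>56)&(np.abs(px+6)<25)&(py<-48)&(py>-105)
    Z=X[...,2]
    for lo in range(56,96,6):
        k=m&(Z>=lo)&(Z<lo+6)
        if k.sum(): print('z',lo+3,k.sum(),'px',np.round([px[k].min(),px[k].mean(),px[k].max()],1),'py',np.round(py[k].mean(),1))
E
python3 - <<'E'
from h import *
tilt()
# same analysis for upright state s6
import h; h.grab=lambda n,t:pickle.load(open('s6.pkl','rb')); print('s6'); tilt()
h.grab=lambda n,t:pickle.load(open('s5.pkl','rb')); print('s5'); tilt()
E
```

```text
z 59 10 px [-12.6  -7.9  -1.4] py -70.2
z 65 10 px [-12.7  -9.5  -2.3] py -68.8
z 71 10 px [-11.7  -7.    0. ] py -69.3
z 77 12 px [-11.4  -8.2  -0.9] py -67.0
z 83 9 px [-10.8  -7.    1.2] py -72.1
z 89 45 px [-10.5  -4.4   1.8] py -61.5
z 95 3 px [-8.3 -4.9 -1.7] py -61.7
s6
z 59 7 px [-12.8  -7.3  -1.6] py -72.4
z 65 12 px [-13.4  -9.3  -2. ] py -69.9
z 71 6 px [-13.2 -10.1  -2.9] py -70.7
z 77 11 px [-13.5 -10.7  -3. ] py -67.8
z 83 8 px [-13.   -7.9  -3.9] py -73.4
z 89 45 px [-13.2  -7.   -1.3] py -62.7
z 95 1 px [-9.7 -9.7 -9.7] py -52.0
s5
z 59 14 px [-12.3  -9.3  -1.5] py -66.9
z 65 12 px [-10.7  -7.9   0.3] py -65.5
z 71 12 px [-9.8 -6.4 -0. ] py -67.5
z 77 14 px [-8.5 -4.7  4.7] py -67.6
z 83 13 px [-7.7 -3.9  6.6] py -67.1
z 89 41 px [-6.4  0.1  6.1] py -62.1
z 95 5 px [-5.  -2.8  0.8] py -63.9
```

The depth profiles at plate height match in all three pictures, so the bar's face is touching the plate. The pad is only tilting it about 4° now. I back off, lift, and check.

>>> {"fn": "arm_command", "kwargs": {
  "rows": [
    {"delta_pos": [0, -0.5, 0], "roll": 0, "jaw": 45},
    {"delta_pos": [0, -1, 0], "roll": 0, "jaw": 45},
    {"delta_pos": [0, -1.5, 0], "roll": 0, "jaw": 45},
    {"delta_pos": [0, -2, 0], "roll": 0, "jaw": 45},
    {"delta_pos": [0, -2.5, 0], "roll": 0, "jaw": 45},
    {"delta_pos": [0, -3, 0], "roll": 0, "jaw": 45},
    {"delta_pos": [0, -4, 0], "roll": 0, "jaw": 45},
    {"delta_pos": [0, -6, 0], "roll": 0, "jaw": 45},
    {"delta_pos": [0, -10, 0], "roll": 0, "jaw": 45},
    {"delta_pos": [0, -15, 0], "roll": 0, "jaw": 45},
    {"delta_pos": [0, -15, 0], "roll": 0, "jaw": 45},
    {"delta_pos": [0, -15, -20], "roll": 0, "jaw": 45},
    {"delta_pos": [0, -15, -50], "roll": 0, "jaw": 45},
    {"delta_pos": [0, -15, -80], "roll": 0, "jaw": 45},
    {"delta_pos": [0, -15, -80], "roll": 0, "jaw": 45},
    {"delta_pos": [0, -15, -80], "roll": 0, "jaw": 45}
  ]
}}

```text
time_s: 18.88
ee_pos: [584.8, -20.8, 142.8]
ee_rot: [179.7, -0.0, 86.2]
force: [0.4, -0.4, 0.1]
gripper_width: 41.1
gripper_force: 0.0
```

```bash
python3 - <<'E'
from h import *
bar();tilt(); print(np.round(env.state()['qpos'],1)); go(480,-30,140,79.7)
E
```

```text
n 78 px -13.439674391416697 -0.8365042776232533 -7.051003700928009 py -76.32802920911145 z 89.69687372719017
z 59 12 px [-13.4  -9.4  -1.6] py -69.9
z 65 7 px [-12.7  -9.   -2.3] py -71.1
z 71 10 px [-13.5  -9.4  -2.6] py -67.1
z 77 9 px [-13.2 -10.4  -5.8] py -68.9
z 83 8 px [-12.6  -8.   -1.6] py -71.0
z 89 40 px [-13.2  -7.1  -0.8] py -62.5
z 95 6 px [-12.6  -7.3  -3.1] py -61.1
[-3.2 21.3 93.2  0.  65.6  0.6]
pos [582.8 -20.7 140. ] yaw -3.8 rot [-179.92   -0.     86.19] -> delta [ -16.1 -102.     0.2] roll -16.7 t 18.9833 F [-0.3  0.8 -1.5]
```

>>> {"fn": "arm_command", "kwargs": {
  "rows": [
    {"delta_pos": [-16, -102, 0], "roll": -16.7, "jaw": 50},
    {"delta_pos": [-16, -102, 0], "roll": -16.7, "jaw": 50},
    {"delta_pos": [-16, -102, 0], "roll": -16.7, "jaw": 50},
    {"delta_pos": [-16, -102, 0], "roll": -16.7, "jaw": 50},
    {"delta_pos": [-16, -102, 0], "roll": -16.7, "jaw": 50},
    {"delta_pos": [-16, -102, 0], "roll": -16.7, "jaw": 50},
    {"delta_pos": [-16, -102, 0], "roll": -16.7, "jaw": 50},
    {"delta_pos": [-16, -102, 0], "roll": -16.7, "jaw": 50},
    {"delta_pos": [-16, -102, 0], "roll": -16.7, "jaw": 50},
    {"delta_pos": [-16, -102, 0], "roll": -16.7, "jaw": 50},
    {"delta_pos": [-16, -102, 0], "roll": -16.7, "jaw": 50},
    {"delta_pos": [-16, -102, 0], "roll": -16.7, "jaw": 50},
    {"delta_pos": [-16, -102, 0], "roll": -16.7, "jaw": 50},
    {"delta_pos": [-16, -102, 0], "roll": -16.7, "jaw": 50},
    {"delta_pos": [-16, -102, 0], "roll": -16.7, "jaw": 50},
    {"delta_pos": [-16, -102, 0], "roll": -16.7, "jaw": 50}
  ]
}}

```text
time_s: 20.32
ee_pos: [480.5, -29.9, 140.3]
ee_rot: [180.0, -0.1, 169.6]
force: [-0.2, -0.3, -0.4]
gripper_width: 45.8
gripper_force: 0.0
```

```bash
python3 - <<'E'
from h import *
go(480,-30,59,79.7);bar()
# bar vs plate in top view: plate visible part & bar; bright blobs
f=grab('top','t7'); g=cv2.cvtColor(f['img'],cv2.COLOR_BGR2GRAY)
print(g[118:160:2,252:304:3])
E
```

```text
pos [480.5 -29.9 140.3] yaw 79.6 rot [ 1.8000e+02 -5.0000e-02  1.6962e+02] -> delta [ 0.4 -0.2 81.3] roll -0.02 t 20.3167 F [-0.2 -0.3 -0.4]
n 80 px -13.291346017427202 -0.7203381272595222 -6.949692303472055 py -77.36096013739984 z 89.32920331059645
[[ 60  59  74 113  60  97  73  91  62  61  62  61  61  62  61  61  61  62]
 [ 60  60 143 221  65 108  81 102  87  92  85  78  73  69  65  63  62  61]
 [ 60  60 103 186  72 115  89 108 104 111 109 107 105 102  99  94  92  85]
 [ 60  61  68 181  84 120  93 107 112 118 118 117 116 115 114 112 111 109]
 [ 61  60  70 182  88 120  91 106 119 124 123 123 122 122 121 120 119 118]
 [ 61  61  65 178  91 119  96 107 124 128 128 127 127 126 126 125 125 124]
 [ 61  61  53 176 108 119 103 114 129 132 131 130 130 130 129 128 128 128]
 [ 61  57  49 156 113 120 112 100 136 138 136 135 134 133 133 132 132 131]
 [ 62  50  51 136 126 114 114  98 147 148 146 144 142 140 139 137 137 136]
 [ 59  51  51 135 111 112 114  94 156 157 155 155 153 152 150 148 146 145]
 [ 56  51  52 131  96 108 115  92 156 158 157 158 158 158 158 157 156 155]
 [ 53  51  53 160 103 106 117 103 145 147 149 151 152 153 155 156 157 157]
 [ 53  52  57 185 105 106 119 102 134 135 137 138 140 143 144 145 147 149]
 [139 114 107 175 118 103 120  99 126 128 128 130 130 131 133 134 135 137]
 [139 116 157 162 113  95 121 101 121 123 123 124 124 125 126 127 128 128]
 [ 69  64  59  66 114  88 119  97 117 118 118 119 120 120 121 122 122 124]
 [ 63  88  44  45 116  84 120  97 110 112 113 113 114 116 116 117 117 118]
 [ 61  65  39  49 117  87 118  95 105 106 107 108 109 110 111 112 112 114]
 [ 78  66  40  51 119  91 120  91  96  98  99 100 102 103 104 105 107 107]
 [ 68  67  40  53 119  90 113  83  87  89  90  91  93  94  96  98  99 100]
 [ 70  67  39  54 119  91 108  71  73  76  78  81  82  84  85  87  89  91]]
```

```bash
python3 - <<'E'
from h import *
f0=pickle.load(open('side0.pkl','rb'))
m=[atz(f0,(u-2.5)/6+232,(v-2.5)/6+165,66)[:2] for u,v in((530,157),(566,334))]; d=m[0]-m[1]
print('side mag',np.round(m,1),np.degrees(np.arctan2(-d[0],d[1])))
f=pickle.load(open('b.pkl','rb')); F=f['img'].shape[0]/2/np.tan(np.radians(f['fov_y']/2))
vv,uu=np.mgrid[150:250,240:350]; z=f['z_map'][150:250,240:350]
X=(np.stack([(uu-f['cx'])/F,(vv-f['cy'])/F,np.ones(uu.shape)],-1)*z[...,None]-np.array(f['t']))@np.array(f['R'])
c,s=np.cos(np.radians(-3.8)),np.sin(np.radians(-3.8)); d=X[...,:2]-[589.2,-19.5]; px=d@[c,s]; py=d@[-s,c]
k=(abs(X[...,2]-90)<5)&(abs(px+6)<12)&(abs(py)<95)
print(k.sum(),py[k].min(),py[k].max())
r=cv2.minAreaRect(np.c_[px[k],py[k]].astype(np.float32)); print(r)
q=np.linalg.svd(np.c_[px[k],py[k]]-[px[k].mean(),py[k].mean()])[2][0]; print('rel yaw deg',np.degrees(np.arctan(-q[0]/q[1])),'centre',px[k].mean(),py[k].mean())
E
```

```text
side mag [[671.1  25.7]
 [664.3 -73.6]] -3.8915342830811475
215 -77.36096013739984 73.7847908277386
((-7.347960948944092, -1.8066253662109375), (12.867682456970215, 151.14488220214844), 0.4535576403141022)
rel yaw deg 0.14114837812810768 centre -7.3741346726880606 -4.831413386340805
```

>>> {"fn": "arm_command", "kwargs": {
  "rows": [
    {"delta_pos": [0.4, 0, 30], "roll": 0, "jaw": 50},
    {"delta_pos": [0.4, 0, 55], "roll": 0, "jaw": 50},
    {"delta_pos": [0.4, 0, 72], "roll": 0, "jaw": 50},
    {"delta_pos": [0.4, 0, 80], "roll": 0, "jaw": 50},
    {"delta_pos": [0.4, 0, 81], "roll": 0, "jaw": 50},
    {"delta_pos": [0.4, 0, 81], "roll": 0, "jaw": 50},
    {"delta_pos": [0.4, 0, 81], "roll": 0, "jaw": 5},
    {"delta_pos": [0.4, 0, 81], "roll": 0, "jaw": 5},
    {"delta_pos": [0.4, 0, 81], "roll": 0, "jaw": 5},
    {"delta_pos": [0.4, 0, 81], "roll": 0, "jaw": 5},
    {"delta_pos": [0.4, 0, 81], "roll": 0, "jaw": 5},
    {"delta_pos": [0.4, 0, 81], "roll": 0, "jaw": 5},
    {"delta_pos": [0.4, 0, 81], "roll": 0, "jaw": 5},
    {"delta_pos": [0.4, 0, 81], "roll": 0, "jaw": 5}
  ],
  "squeeze": 30
}}

```text
time_s: 21.58
ee_pos: [480.4, -29.9, 59.8]
ee_rot: [180.0, 0.0, 169.7]
force: [0.1, -0.1, 0.4]
gripper_width: 4.7
gripper_force: 0.0
```

```bash
python3 - <<'E'
from h import *
go(485.4,-0.4,59,79.7)
E
```

```text
pos [480.4 -29.9  59.8] yaw 79.7 rot [179.99   0.   169.69] -> delta [ 0.4 29.9  0.8] roll -0.0 t 21.5833 F [ 0.1 -0.1  0.4]
```

The jaw closed to 4.7 mm without touching the knob. I look at the depth around the knob before doing anything else.

```bash
cat >> h.py <<'E'
def knob(n='side',f=None):
    f=f or grab(n,'k'+n); F=f['img'].shape[0]/2/np.tan(np.radians(f['fov_y']/2)); H,W=f['z_map'].shape
    vv,uu=np.mgrid[0:H,0:W]; X=(np.stack([(uu-f['cx'])/F,(vv-f['cy'])/F,np.ones(uu.shape)],-1)*f['z_map'][...,None]-np.array(f['t']))@np.array(f['R'])
    c,s=np.cos(np.radians(-10.3)),np.sin(np.radians(-10.3)); d=X[...,:2]-[574,-16.5]; bx=d@[c,s]; by=d@[-s,c]
    k=(f['z_map']>0)&(X[...,2]>56)&(X[...,2]<110)&(abs(bx+90)<25)&(abs(by)<60)
    g=f['img'][...,1]
    for i in np.argwhere(k)[:70]: print(i[1],i[0],np.round([bx[tuple(i)],by[tuple(i)],X[tuple(i)][2]]).astype(int),g[tuple(i)],end=' | ')
    print()
E
python3 - <<'E'
from h import *
s=env.state(); print(s['gripper_width'],s['gripper_force'],s['force'],s['time_s'])
print('now');knob()
print('at b');knob(f=pickle.load(open('b.pkl','rb')))
print('s6');knob(f=pickle.load(open('s6.pkl','rb')))
E
```

```text
4.726806504144072 0.0 [ 0.12757099 -0.07129128  0.4494423 ] 21.5833
now

at b
254 210 [-94 -25  76] 102 | 255 210 [-91 -26  78] 119 | 256 210 [-88 -26  79] 125 | 257 210 [-86 -26  78] 116 | 254 211 [-93 -28  76] 118 | 255 211 [-91 -28  76] 134 | 256 211 [-88 -29  78] 135 | 257 211 [-85 -29  78] 125 | 258 211 [-83 -28  77] 102 | 253 212 [-96 -31  76] 92 | 254 212 [-93 -30  75] 121 | 255 212 [-91 -32  77] 134 | 256 212 [-88 -33  78] 139 | 257 212 [-85 -32  77] 130 | 258 212 [-83 -31  77] 105 | 253 213 [-96 -30  70] 83 | 254 213 [-93 -36  78] 114 | 255 213 [-90 -36  78] 129 | 256 213 [-88 -35  77] 131 | 257 213 [-85 -35  77] 124 | 258 213 [-82 -33  75] 99 | 253 214 [-96 -30  65] 84 | 254 214 [-93 -36  73] 105 | 255 214 [-90 -37  76] 115 | 256 214 [-88 -34  71] 116 | 257 214 [-85 -34  71] 119 | 258 214 [-82 -31  67] 98 | 253 215 [-96 -31  62] 91 | 254 215 [-93 -36  69] 104 | 255 215 [-90 -38  72] 108 | 256 215 [-88 -36  69] 112 | 257 215 [-85 -37  72] 109 | 258 215 [-82 -30  61] 99 | 253 216 [-96 -32  58] 99 | 254 216 [-93 -35  62] 109 | 255 216 [-90 -37  65] 113 | 256 216 [-87 -38  68] 
[... 758 characters left out ...]
124 | 258 213 [-83 -31  72] 100 | 253 214 [-96 -32  67] 83 | 254 214 [-93 -35  71] 105 | 255 214 [-90 -37  74] 118 | 256 214 [-88 -34  70] 119 | 257 214 [-85 -37  75] 114 | 258 214 [-82 -34  71] 97 | 253 215 [-96 -32  63] 89 | 254 215 [-93 -33  64] 105 | 255 215 [-90 -37  70] 112 | 256 215 [-88 -37  70] 110 | 257 215 [-85 -35  69] 107 | 258 215 [-82 -32  63] 99 | 253 216 [-96 -32  58] 99 | 254 216 [-93 -34  61] 111 | 255 216 [-90 -38  67] 115 | 256 216 [-88 -36  64] 112 | 257 216 [-85 -35  63] 107 | 258 216 [-82 -33  60] 103 | 253 217 [-96 -36  59] 104 | 255 217 [-90 -35  58] 123 | 256 217 [-88 -35  58] 122 | 257 217 [-85 -34  57] 118 | 256 218 [-87 -38  57] 123 | 258 218 [-82 -38  58] 100 |
```

>>> {"fn": "arm_command", "kwargs": {
  "rows": [
    {"delta_pos": [0, 0, 0], "roll": 0, "jaw": 50},
    {"delta_pos": [0, 0, 0], "roll": 0, "jaw": 50},
    {"delta_pos": [0, 0, 0], "roll": 0, "jaw": 50},
    {"delta_pos": [0, 0, 0], "roll": 0, "jaw": 50},
    {"delta_pos": [0, 0, 0], "roll": 0, "jaw": 50},
    {"delta_pos": [0, 0, -30], "roll": 0, "jaw": 50},
    {"delta_pos": [0, 0, -60], "roll": 0, "jaw": 50},
    {"delta_pos": [0, 0, -81], "roll": 0, "jaw": 50},
    {"delta_pos": [0, 0, -81], "roll": 0, "jaw": 50},
    {"delta_pos": [0, 0, -81], "roll": 0, "jaw": 50}
  ]
}}

```text
time_s: 22.47
ee_pos: [481.0, -29.9, 141.6]
ee_rot: [180.0, 0.2, 169.7]
force: [-0.5, -0.6, -0.5]
gripper_width: 45.7
gripper_force: 0.0
```

```bash
python3 - <<'E'
from h import *
go(480,-30,59,79.7);knob(); bar()
f0=pickle.load(open('side0.pkl','rb'));f=pickle.load(open('kside.pkl','rb'))
for h_ in (f0,f): print(h_['img'][205:222,246:266,1])
E
```

```text
pos [481.  -29.9 141.6] yaw 79.7 rot [1.7998e+02 1.5000e-01 1.6969e+02] -> delta [ 1.2 -0.3 82.6] roll -0.0 t 22.4667 F [-0.5 -0.6 -0.5]
254 210 [-94 -27  79] 100 | 255 210 [-91 -28  81] 119 | 256 210 [-88 -26  78] 125 | 257 210 [-86 -25  78] 116 | 254 211 [-93 -30  79] 118 | 255 211 [-91 -27  75] 132 | 256 211 [-88 -29  78] 135 | 257 211 [-85 -29  78] 125 | 258 211 [-83 -28  76] 100 | 253 212 [-96 -31  75] 85 | 254 212 [-93 -32  77] 119 | 255 212 [-91 -31  76] 135 | 256 212 [-88 -32  78] 139 | 257 212 [-85 -31  77] 128 | 258 212 [-83 -31  77] 103 | 253 213 [-96 -32  72] 87 | 254 213 [-93 -34  75] 113 | 255 213 [-90 -35  77] 126 | 256 213 [-88 -35  77] 131 | 257 213 [-85 -35  77] 124 | 258 213 [-83 -31  71] 100 | 253 214 [-96 -31  67] 84 | 254 214 [-93 -33  69] 103 | 255 214 [-90 -37  76] 118 | 256 214 [-88 -37  75] 120 | 257 214 [-85 -34  71] 114 | 258 214 [-82 -32  68] 99 | 253 215 [-96 -31  61] 92 | 254 215 [-93 -37  70] 102 | 255 215 [-90 -36  69] 111 | 256 215 [-88 -37  70] 111 | 257 215 [-85 -34  67] 109 | 258 215 [-82 -31  62] 97 | 254 216 [-93 -37  65] 113 | 255 216 [-90 -37 
[... 2562 characters left out ...]
  41  42
   38  48]
 [ 44  44  40  39  44  47  59  84 103 118 120 114  99  69  50  45  42  44
   45  42]
 [ 47  41  42  46  40  47  69  92 102 111 111 109  97  76  50  47  42  41
   39  40]
 [ 45  44  43  39  40  49  76 103 113 112 113 112 101  77  52  43  44  39
   43  44]
 [ 46  47  41  42  42  49  75 101 114 122 120 116 107  76  55  45  45  47
   45  44]
 [ 44  38  42  40  44  45  59  89 109 120 121 112  96  68  50  41  40  40
   45  46]
 [ 42  45  46  45  49  40  50  66  83  97 100  91  76  58  43  44  41  40
   42  42]
 [ 45  44  40  39  40  44  38  45  58  68  65  62  51  47  42  42  45  45
   42  46]
 [ 44  47  47  42  44  47  43  46  43  46  46  43  44  45  47  45  45  42
   43  43]]
```

```bash
python3 - <<'E'
from h import *
f=pickle.load(open('s5.pkl','rb'))
print(atz(f,289.3,209.3,56)); 
f=pickle.load(open('s6.pkl','rb')); print(atz(f,250+237/7,160+350/7,56))
# gripper cloud right now, finger parts: points with 141<z<200 near TCP
f=pickle.load(open('kside.pkl','rb')); F=f['img'].shape[0]/2/np.tan(np.radians(f['fov_y']/2)); H,W=f['z_map'].shape
vv,uu=np.mgrid[0:H,0:W]; X=(np.stack([(uu-f['cx'])/F,(vv-f['cy'])/F,np.ones(uu.shape)],-1)*f['z_map'][...,None]-np.array(f['t']))@np.array(f['R'])
k=(f['z_map']>0)&(X[...,2]>100)&(abs(X[...,0]-481)<110)&(abs(X[...,1]+30)<130)
for lo in range(100,260,10):
    q=k&(X[...,2]>=lo)&(X[...,2]<lo+10)
    if q.any(): print(lo,q.sum(),'x',np.round(np.percentile(X[q][:,0],[0,10,50,90,100])),'y',np.round(np.percentile(X[q][:,1],[0,10,50,90,100])))
s=env.state();print(s['ee_pos'],np.round(s['qpos'],2))
E
```

```text
[575.96529258 -19.8001785   56.        ]
[560.71084664 -20.28946992  56.        ]
160 13 x [463. 466. 477. 489. 491.] y [-64. -63. -61. -57. -55.]
170 17 x [460. 461. 472. 487. 491.] y [-65. -64. -61. -59. -59.]
230 1 x [494. 494. 494. 494. 494.] y [-111. -111. -111. -111. -111.]
240 82 x [430. 437. 465. 491. 523.] y [-116. -114. -109. -103.  -13.]
250 117 x [430. 446. 474. 510. 517.] y [-117. -113.  -53.  -22.  -11.]
[479.44196663 -29.77271004 139.73565448] [ -4.93  12.44 106.3    0.    61.38 -84.62]
```

```bash
python3 - <<'E'
from h import *
print('gpo',env.grip_point_offset)
def low(tag,tcp,dx,dy):
    f=pickle.load(open(tag+'.pkl','rb')); F=f['img'].shape[0]/2/np.tan(np.radians(f['fov_y']/2)); H,W=f['z_map'].shape
    vv,uu=np.mgrid[0:H,0:W]; X=(np.stack([(uu-f['cx'])/F,(vv-f['cy'])/F,np.ones(uu.shape)],-1)*f['z_map'][...,None]-np.array(f['t']))@np.array(f['R'])
    k=(f['z_map']>0)&(X[...,2]>tcp[2]+2)&(abs(X[...,0]-tcp[0])<dx)&(abs(X[...,1]-tcp[1])<dy)
    print(tag,'lowest z over tcp',np.round(np.sort(X[k][:,2])[:15]-tcp[2],0), 'pts',np.round(X[k][np.argsort(X[k][:,2])[:3]]))
low('s1',(509.6,308.8,121.2),50,50)
low('s6',(555.3,-18.9,55.7),14,25)
low('kside',(480.5,-29.9,141),25,45)
E
```

```text
gpo 18.8
s1 lowest z over tcp [20. 20. 21. 22. 23. 23. 23. 23. 24. 25. 25. 26. 26. 26. 26.] pts [[544. 306. 141.]
 [541. 306. 142.]
 [532. 329. 142.]]
s6 lowest z over tcp [20. 21. 22. 23. 24. 25. 27. 27. 29. 29. 29. 30. 31. 31. 31.] pts [[557. -34.  76.]
 [552. -34.  77.]
 [555. -32.  78.]]
kside lowest z over tcp [20. 21. 22. 22. 24. 24. 25. 26. 26. 27. 27. 27. 28. 29. 30.] pts [[463. -55. 161.]
 [470. -57. 162.]
 [468. -57. 163.]]
```

The depth shows the real fingertips sit about 20 mm above the reported TCP, in all three pictures. That explains both the missed knob and the tipping. With ee z = tip − 19.5, I redo the flush push with the pads low.

```bash
python3 - <<'E'
from h import *
go(582.5,-20.7,140,-3.8)
E
```

```text
pos [479.4 -29.8 139.7] yaw 79.7 rot [-1.7999e+02 -1.2000e-01  1.6969e+02] -> delta [-99.8  27.4  -0.5] roll 16.7 t 22.5667 F [ 0.2 -1.1 -0.5]
```

>>> {"fn": "arm_command", "kwargs": {
  "rows": [
    {"delta_pos": [-100, 27.4, 0], "roll": 16.7, "jaw": 45},
    {"delta_pos": [-100, 27.4, 0], "roll": 16.7, "jaw": 45},
    {"delta_pos": [-100, 27.4, 0], "roll": 16.7, "jaw": 45},
    {"delta_pos": [-100, 27.4, 0], "roll": 16.7, "jaw": 45},
    {"delta_pos": [-100, 27.4, 0], "roll": 16.7, "jaw": 45},
    {"delta_pos": [-100, 27.4, 0], "roll": 16.7, "jaw": 45},
    {"delta_pos": [-100, 27.4, 0], "roll": 16.7, "jaw": 45},
    {"delta_pos": [-100, 27.4, 0], "roll": 16.7, "jaw": 45},
    {"delta_pos": [-100, 27.4, 0], "roll": 16.7, "jaw": 45},
    {"delta_pos": [-100, 27.4, 0], "roll": 16.7, "jaw": 45},
    {"delta_pos": [-100, 27.4, 0], "roll": 16.7, "jaw": 45},
    {"delta_pos": [-100, 27.4, 0], "roll": 16.7, "jaw": 45},
    {"delta_pos": [-100, 27.4, 0], "roll": 16.7, "jaw": 45},
    {"delta_pos": [-100, 27.4, 0], "roll": 16.7, "jaw": 45},
    {"delta_pos": [-100, 27.4, 0], "roll": 16.7, "jaw": 45},
    {"delta_pos": [-100, 27.4, 0], "roll": 16.7, "jaw": 45}
  ]
}}

```text
time_s: 23.9
ee_pos: [583.4, -20.8, 140.2]
ee_rot: [-179.9, -0.0, 86.3]
force: [0.8, -0.1, 0.2]
gripper_width: 41.0
gripper_force: 0.0
```

```bash
python3 - <<'E'
from h import *
go(582.5,-20.7,43,-3.8); bar()
E
```

```text
pos [583.4 -20.8 140.2] yaw -3.7 rot [-179.95   -0.     86.26] -> delta [ 0.  -0.8 97.2] roll 0.01 t 23.9 F [ 0.8 -0.1  0.2]
n 82 px -13.175850801418035 -0.7838463478727588 -7.097824964773205 py -76.03216649386057 z 89.75043567807376
```

Lower in steps to ee z = 43, then move +y 12 mm toward contact.

>>> {"fn": "arm_command", "kwargs": {
  "rows": [
    {"delta_pos": [0, -0.5, 35], "roll": 0, "jaw": 45},
    {"delta_pos": [0, -0.5, 65], "roll": 0, "jaw": 45},
    {"delta_pos": [0, -0.5, 82], "roll": 0, "jaw": 45},
    {"delta_pos": [0, -0.5, 92], "roll": 0, "jaw": 45},
    {"delta_pos": [0, -0.5, 97], "roll": 0, "jaw": 45},
    {"delta_pos": [0, -0.5, 97], "roll": 0, "jaw": 45},
    {"delta_pos": [0, -0.5, 97], "roll": 0, "jaw": 45},
    {"delta_pos": [0, 2, 97], "roll": 0, "jaw": 45},
    {"delta_pos": [0, 5, 97], "roll": 0, "jaw": 45},
    {"delta_pos": [0, 8, 97], "roll": 0, "jaw": 45},
    {"delta_pos": [0, 11, 97], "roll": 0, "jaw": 45},
    {"delta_pos": [0, 11, 97], "roll": 0, "jaw": 45},
    {"delta_pos": [0, 11, 97], "roll": 0, "jaw": 45}
  ]
}}

```text
time_s: 25.03
ee_pos: [595.0, -21.6, 43.9]
ee_rot: [180.0, -0.0, 86.2]
force: [-0.0, 0.8, -0.2]
gripper_width: 41.4
gripper_force: 0.0
```

>>> {"fn": "arm_command", "kwargs": {
  "rows": [
    {"delta_pos": [0, 0.5, 0], "roll": 0, "jaw": 45},
    {"delta_pos": [0, 1, 0], "roll": 0, "jaw": 45},
    {"delta_pos": [0, 1.5, 0], "roll": 0, "jaw": 45},
    {"delta_pos": [0, 1.5, 0], "roll": 0, "jaw": 45}
  ]
}}

```text
time_s: 25.37
ee_pos: [596.2, -21.6, 43.7]
ee_rot: [-180.0, -0.0, 86.2]
force: [0.3, 0.7, -0.5]
gripper_width: 41.4
gripper_force: 0.0
```

>>> {"fn": "arm_command", "kwargs": {
  "rows": [
    {"delta_pos": [0, 0.5, 0], "roll": 0, "jaw": 45},
    {"delta_pos": [0, 1, 0], "roll": 0, "jaw": 45},
    {"delta_pos": [0, 1, 0], "roll": 0, "jaw": 45}
  ]
}}

```text
time_s: 25.62
ee_pos: [596.4, -21.6, 43.6]
ee_rot: [-179.9, -0.0, 86.2]
force: [-2.4, 0.3, 1.9]
gripper_width: 41.0
gripper_force: 1.0
```

>>> {"fn": "arm_command", "kwargs": {
  "rows": [
    {"delta_pos": [0, 0.5, 0], "roll": 0, "jaw": 45},
    {"delta_pos": [0, 1, 0], "roll": 0, "jaw": 45},
    {"delta_pos": [0, 1, 0], "roll": 0, "jaw": 45}
  ]
}}

```text
time_s: 25.87
ee_pos: [597.2, -21.7, 43.7]
ee_rot: [-179.9, -0.0, 86.2]
force: [-4.3, 0.3, 4.3]
gripper_width: 41.3
gripper_force: 2.2
```

>>> {"fn": "arm_command", "kwargs": {
  "rows": [
    {"delta_pos": [0, 0.5, 0], "roll": 0, "jaw": 45},
    {"delta_pos": [0, 0.5, 0], "roll": 0, "jaw": 45},
    {"delta_pos": [0, 0.5, 0], "roll": 0, "jaw": 45}
  ]
}}

```text
time_s: 26.12
ee_pos: [599.1, -21.8, 43.9]
ee_rot: [179.9, -0.0, 86.2]
force: [-3.0, 0.1, 4.0]
gripper_width: 41.1
gripper_force: 2.1
```

```bash
python3 - <<'E'
from h import *
bar(); tilt()
E
```

```text
n 86 px -6.44809982845719 6.660888441223425 -0.7534214779213471 py -75.60855256167851 z 89.90133680420769
z 59 13 px [-12.3  -9.6  -1.8] py -68.4
z 65 11 px [-10.9  -7.6   0.6] py -66.2
z 71 14 px [-10.5  -6.5   2.5] py -67.4
z 77 15 px [-9.1 -4.5  4.4] py -67.5
z 83 12 px [-7.1 -4.1  4. ] py -69.5
z 89 39 px [-6.5  0.2  6.2] py -62.4
z 95 6 px [-3.7 -1.8  2.1] py -65.0
```

The bar tips about its foot again, and the evidence points to a gap of about 2 mm with high friction. I let it settle upright, grip it firmly with the full pads, and slide it in rigidly.

>>> {"fn": "arm_command", "kwargs": {
  "rows": [
    {"delta_pos": [0, -1, 0], "roll": 0, "jaw": 45},
    {"delta_pos": [0, -2, 0], "roll": 0, "jaw": 45},
    {"delta_pos": [0, -3, 0], "roll": 0, "jaw": 45},
    {"delta_pos": [0, -4, 0], "roll": 0, "jaw": 45},
    {"delta_pos": [0, -5, 0], "roll": 0, "jaw": 45},
    {"delta_pos": [0, -7, 0], "roll": 0, "jaw": 45},
    {"delta_pos": [0, -10, 0], "roll": 0, "jaw": 45},
    {"delta_pos": [0, -14, 0], "roll": 0, "jaw": 45},
    {"delta_pos": [0, -17, 0], "roll": 0, "jaw": 45},
    {"delta_pos": [0, -17, 0], "roll": 0, "jaw": 45},
    {"delta_pos": [0, -17, 0], "roll": 0, "jaw": 5},
    {"delta_pos": [0, -17, 0], "roll": 0, "jaw": 5},
    {"delta_pos": [0, -17, 0], "roll": 0, "jaw": 5},
    {"delta_pos": [0, -17, 0], "roll": 0, "jaw": 5},
    {"delta_pos": [0, -17, 0], "roll": 0, "jaw": 5},
    {"delta_pos": [0, -17, 0], "roll": 0, "jaw": 5},
    {"delta_pos": [0, -17, 0], "roll": 0, "jaw": 5},
    {"delta_pos": [0, -17, 0], "roll": 0, "jaw": 5}
  ],
  "squeeze": 30
}}

```text
time_s: 27.72
ee_pos: [581.8, -20.7, 43.7]
ee_rot: [180.0, -0.0, 86.2]
force: [1.1, -0.2, -0.0]
gripper_width: 12.0
gripper_force: 30.0
```

>>> {"fn": "arm_command", "kwargs": {
  "rows": [
    {"delta_pos": [0, 0.4, 0], "roll": 0, "jaw": 5},
    {"delta_pos": [0, 0.8, 0], "roll": 0, "jaw": 5},
    {"delta_pos": [0, 0.8, 0], "roll": 0, "jaw": 5}
  ]
}}

```text
time_s: 27.97
ee_pos: [581.9, -20.7, 43.7]
ee_rot: [-179.9, -0.0, 86.2]
force: [-1.1, 0.2, 1.3]
gripper_width: 12.0
gripper_force: 30.0
```

>>> {"fn": "arm_command", "kwargs": {
  "rows": [
    {"delta_pos": [0, 0.4, 0], "roll": 0, "jaw": 5},
    {"delta_pos": [0, 0.8, 0], "roll": 0, "jaw": 5},
    {"delta_pos": [0, 0.8, 0], "roll": 0, "jaw": 5}
  ]
}}

```text
time_s: 28.22
ee_pos: [581.9, -20.7, 43.7]
ee_rot: [-179.8, -0.0, 86.2]
force: [-5.5, 0.2, 6.2]
gripper_width: 11.9
gripper_force: 30.0
```

>>> {"fn": "arm_command", "kwargs": {
  "rows": [
    {"delta_pos": [0, 0.4, 0], "roll": 0, "jaw": 5},
    {"delta_pos": [0, 0.8, 0], "roll": 0, "jaw": 5},
    {"delta_pos": [0, 0.8, 0], "roll": 0, "jaw": 5}
  ]
}}

```text
time_s: 28.47
ee_pos: [582.2, -20.7, 43.7]
ee_rot: [-179.8, -0.0, 86.2]
force: [-5.2, 0.6, 4.3]
gripper_width: 11.6
gripper_force: 30.0
```

>>> {"fn": "arm_command", "kwargs": {
  "rows": [
    {"delta_pos": [0, 0.4, 0], "roll": 0, "jaw": 5},
    {"delta_pos": [0, 0.8, 0], "roll": 0, "jaw": 5},
    {"delta_pos": [0, 0.8, 0], "roll": 0, "jaw": 5}
  ]
}}

```text
time_s: 28.72
ee_pos: [583.1, -20.8, 43.8]
ee_rot: [-179.8, -0.0, 86.2]
force: [-6.3, 1.1, 5.1]
gripper_width: 11.9
gripper_force: 30.0
```

```bash
python3 - <<'E'
from h import *
bar(); tilt(); s=env.state(); print(s['torque'],s['ee_rot'])
E
```

```text
n 80 px -12.407545621592709 0.5146288770948071 -6.572181923093849 py -76.29219857389562 z 89.676193970668
z 59 9 px [-12.2  -8.4  -1.4] py -66.0
z 65 9 px [-12.   -8.3  -1.8] py -72.4
z 71 11 px [-11.7  -7.7  -0.2] py -70.7
z 77 5 px [-11.9  -5.4  -0.2] py -67.1
z 83 12 px [-12.2  -8.3  -1. ] py -70.0
z 89 41 px [-11.9  -6.4   0.4] py -62.3
z 95 2 px [-3.6 -3.  -2.4] py -70.8
[-0.00669752  1.25562556  0.02958731] [-1.79786595e+02  1.09839814e-03  8.62055822e+01]
```

It is now sliding upright, so I continue.

>>> {"fn": "arm_command", "kwargs": {
  "rows": [
    {"delta_pos": [0, 0.4, 0], "roll": 0, "jaw": 5},
    {"delta_pos": [0, 0.8, 0], "roll": 0, "jaw": 5},
    {"delta_pos": [0, 0.8, 0], "roll": 0, "jaw": 5}
  ]
}}

```text
time_s: 29.07
ee_pos: [583.3, -20.8, 43.7]
ee_rot: [-179.7, 0.0, 86.2]
force: [-7.4, 0.9, 6.2]
gripper_width: 11.6
gripper_force: 30.0
```

>>> {"fn": "arm_command", "kwargs": {
  "rows": [
    {"delta_pos": [0, 0.4, 0], "roll": 0, "jaw": 5},
    {"delta_pos": [0, 0.8, 0], "roll": 0, "jaw": 5},
    {"delta_pos": [0, 0.8, 0], "roll": 0, "jaw": 5}
  ]
}}

```text
time_s: 29.32
ee_pos: [583.3, -20.8, 43.7]
ee_rot: [-179.6, 0.0, 86.2]
force: [-8.4, -0.1, 8.1]
gripper_width: 12.0
gripper_force: 30.0
```

>>> {"fn": "arm_command", "kwargs": {
  "rows": [
    {"delta_pos": [0, 0.4, 0], "roll": 0, "jaw": 5},
    {"delta_pos": [0, 0.8, 0], "roll": 0, "jaw": 5},
    {"delta_pos": [0, 0.8, 0], "roll": 0, "jaw": 5}
  ]
}}

```text
time_s: 29.57
ee_pos: [583.3, -20.8, 43.7]
ee_rot: [-179.5, 0.0, 86.2]
force: [-10.5, 0.7, 9.6]
gripper_width: 11.6
gripper_force: 30.0
```

>>> {"fn": "arm_command", "kwargs": {
  "rows": [
    {"delta_pos": [0, 0.4, 0], "roll": 0, "jaw": 5},
    {"delta_pos": [0, 0.8, 0], "roll": 0, "jaw": 5},
    {"delta_pos": [0, 0.8, 0], "roll": 0, "jaw": 5}
  ]
}}

```text
time_s: 29.82
ee_pos: [583.3, -20.8, 43.7]
ee_rot: [-179.4, 0.0, 86.2]
force: [-12.1, 0.8, 11.4]
gripper_width: 12.0
gripper_force: 30.0
```

It has stopped dead at 583.3 with the force rising, so it is flush. I relax most of the push, then release and lift.

>>> {"fn": "arm_command", "kwargs": {
  "rows": [
    {"delta_pos": [0, -1.5, 0], "roll": 0, "jaw": 5},
    {"delta_pos": [0, -3, 0], "roll": 0, "jaw": 5},
    {"delta_pos": [0, -3.8, 0], "roll": 0, "jaw": 5},
    {"delta_pos": [0, -3.8, 0], "roll": 0, "jaw": 5},
    {"delta_pos": [0, -3.8, 0], "roll": 0, "jaw": 5}
  ]
}}

```text
time_s: 30.23
ee_pos: [583.3, -20.8, 43.7]
ee_rot: [-179.9, -0.0, 86.2]
force: [-5.3, 0.7, 5.8]
gripper_width: 11.6
gripper_force: 30.0
```

>>> {"fn": "arm_command", "kwargs": {
  "rows": [
    {"delta_pos": [0, 0, 0], "roll": 0, "jaw": 35},
    {"delta_pos": [0, 0, 0], "roll": 0, "jaw": 35},
    {"delta_pos": [0, 0, 0], "roll": 0, "jaw": 35},
    {"delta_pos": [0, 0, 0], "roll": 0, "jaw": 35},
    {"delta_pos": [0, 0, 0], "roll": 0, "jaw": 35},
    {"delta_pos": [0, 0, 0], "roll": 0, "jaw": 35},
    {"delta_pos": [0, 0, -5], "roll": 0, "jaw": 35},
    {"delta_pos": [0, 0, -20], "roll": 0, "jaw": 35},
    {"delta_pos": [0, 0, -50], "roll": 0, "jaw": 35},
    {"delta_pos": [0, 0, -80], "roll": 0, "jaw": 50},
    {"delta_pos": [0, 0, -95], "roll": 0, "jaw": 50},
    {"delta_pos": [0, 0, -95], "roll": 0, "jaw": 50},
    {"delta_pos": [0, 0, -95], "roll": 0, "jaw": 50}
  ]
}}

```text
time_s: 31.32
ee_pos: [584.7, -20.8, 139.6]
ee_rot: [179.9, -0.0, 86.2]
force: [0.3, -0.6, -1.3]
gripper_width: 45.4
gripper_force: 0.0
```

```bash
python3 - <<'E'
from h import *
bar(); tilt(); go(480.3,-30,140,79.7)
E
```

```text
n 79 px -11.609923690021342 0.11790834448647827 -6.217330231904618 py -75.43895388126509 z 89.82906401404858
z 59 9 px [-11.9  -7.9  -1.4] py -73.3
z 65 10 px [-12.1  -8.5  -2. ] py -67.7
z 71 6 px [-11.   -6.2  -0.1] py -71.2
z 77 8 px [-12.   -7.7  -0.8] py -73.2
z 83 13 px [-12.1  -7.7  -1. ] py -67.6
z 89 39 px [-11.8  -6.1   0.3] py -62.3
z 95 2 px [-9.6 -5.2 -0.8] py -68.5
pos [583.3 -20.8 137.5] yaw -3.8 rot [-179.86   -0.     86.19] -> delta [ -16.1 -102.1   -2.3] roll -16.7 t 31.4167 F [ 0.2  0.  -0.4]
```

The bar is upright with its centre about 6 mm off the edge, which is flush. Next is the knob.

>>> {"fn": "arm_command", "kwargs": {
  "rows": [
    {"delta_pos": [-16, -102, 0], "roll": -16.7, "jaw": 50},
    {"delta_pos": [-16, -102, 0], "roll": -16.7, "jaw": 50},
    {"delta_pos": [-16, -102, 0], "roll": -16.7, "jaw": 50},
    {"delta_pos": [-16, -102, 0], "roll": -16.7, "jaw": 50},
    {"delta_pos": [-16, -102, 0], "roll": -16.7, "jaw": 50},
    {"delta_pos": [-16, -102, 0], "roll": -16.7, "jaw": 50},
    {"delta_pos": [-16, -102, 0], "roll": -16.7, "jaw": 50},
    {"delta_pos": [-16, -102, 0], "roll": -16.7, "jaw": 50},
    {"delta_pos": [-16, -102, 0], "roll": -16.7, "jaw": 50},
    {"delta_pos": [-16, -102, 0], "roll": -16.7, "jaw": 50},
    {"delta_pos": [-16, -102, 0], "roll": -16.7, "jaw": 50},
    {"delta_pos": [-16, -102, 0], "roll": -16.7, "jaw": 50},
    {"delta_pos": [-16, -102, 0], "roll": -16.7, "jaw": 50},
    {"delta_pos": [-16, -102, 0], "roll": -16.7, "jaw": 50},
    {"delta_pos": [-16, -102, 0], "roll": -16.7, "jaw": 50},
    {"delta_pos": [-16, -102, 0], "roll": -16.7, "jaw": 50}
  ]
}}

```text
time_s: 32.75
ee_pos: [481.1, -30.0, 138.2]
ee_rot: [-180.0, -0.1, 169.6]
force: [-0.0, 0.3, -0.3]
gripper_width: 45.8
gripper_force: 0.0
```

```bash
python3 - <<'E'
from h import *
go(480.3,-30,39,79.7)
E
```

```text
pos [481.1 -30.  138.2] yaw 79.6 rot [-1.8000e+02 -6.0000e-02  1.6962e+02] -> delta [ 0.7 -0.2 99.2] roll -0.02 t 32.75 F [-0.   0.3 -0.3]
```

>>> {"fn": "arm_command", "kwargs": {
  "rows": [
    {"delta_pos": [0.5, 0, 35], "roll": 0, "jaw": 50},
    {"delta_pos": [0.5, 0, 65], "roll": 0, "jaw": 50},
    {"delta_pos": [0.5, 0, 85], "roll": 0, "jaw": 50},
    {"delta_pos": [0.5, 0, 95], "roll": 0, "jaw": 50},
    {"delta_pos": [0.5, 0, 99], "roll": 0, "jaw": 50},
    {"delta_pos": [0.5, 0, 99], "roll": 0, "jaw": 50},
    {"delta_pos": [0.5, 0, 99], "roll": 0, "jaw": 50},
    {"delta_pos": [0.5, 0, 99], "roll": 0, "jaw": 5},
    {"delta_pos": [0.5, 0, 99], "roll": 0, "jaw": 5},
    {"delta_pos": [0.5, 0, 99], "roll": 0, "jaw": 5},
    {"delta_pos": [0.5, 0, 99], "roll": 0, "jaw": 5},
    {"delta_pos": [0.5, 0, 99], "roll": 0, "jaw": 5},
    {"delta_pos": [0.5, 0, 99], "roll": 0, "jaw": 5},
    {"delta_pos": [0.5, 0, 99], "roll": 0, "jaw": 5},
    {"delta_pos": [0.5, 0, 99], "roll": 0, "jaw": 5}
  ],
  "squeeze": 35
}}

```text
time_s: 34.0
ee_pos: [481.1, -30.0, 40.0]
ee_rot: [180.0, 0.0, 169.7]
force: [-0.7, 0.2, 2.4]
gripper_width: 12.2
gripper_force: 35.0
```

```bash
python3 - <<'E'
from h import *
go(485.5,-0.5,39,79.7)
E
```

```text
pos [481.1 -30.   40. ] yaw 79.7 rot [1.7999e+02 2.0000e-02 1.6969e+02] -> delta [ 1.  29.8  1. ] roll -0.0 t 34.0 F [-0.7  0.2  2.4]
```

The knob is gripped. I slide it 30 mm along tool y.

>>> {"fn": "arm_command", "kwargs": {
  "rows": [
    {"delta_pos": [0, 3, 0], "roll": 0, "jaw": 5},
    {"delta_pos": [0, 7, 0], "roll": 0, "jaw": 5},
    {"delta_pos": [0, 12, 0], "roll": 0, "jaw": 5},
    {"delta_pos": [0, 17, 0], "roll": 0, "jaw": 5},
    {"delta_pos": [0, 22, 0], "roll": 0, "jaw": 5},
    {"delta_pos": [0, 26, 0], "roll": 0, "jaw": 5},
    {"delta_pos": [0, 29, 0], "roll": 0, "jaw": 5},
    {"delta_pos": [0, 30, 0], "roll": 0, "jaw": 5},
    {"delta_pos": [0, 30, 0], "roll": 0, "jaw": 5},
    {"delta_pos": [0, 30, 0], "roll": 0, "jaw": 5},
    {"delta_pos": [0, 30, 0], "roll": 0, "jaw": 5},
    {"delta_pos": [0, 30, 0], "roll": 0, "jaw": 5}
  ]
}}

```text
time_s: 35.0
ee_pos: [486.3, -0.8, 40.0]
ee_rot: [-179.9, 0.0, 169.8]
force: [-0.5, -6.2, 5.3]
gripper_width: 12.2
gripper_force: 35.0
```

```bash
python3 - <<'E'
from h import *
go(485.5,-0.5,39,79.7); bar(); knob()
s=env.state();print(s['gripper_force'],s['gripper_width'])
# lit square through glass: profile in side image
f=pickle.load(open('kside.pkl','rb')); 
E
```

```text
pos [486.3  -0.8  40. ] yaw 79.8 rot [-1.7992e+02  1.0000e-02  1.6976e+02] -> delta [0.9 0.1 1. ] roll 0.01 t 35.0 F [-0.5 -6.2  5.3]
n 82 px -11.818419412453697 0.5070020520622978 -6.166355917227859 py -76.85771065842323 z 89.11843201698053

35.00152409076691 12.348891674845143
```

>>> {"fn": "arm_command", "kwargs": {
  "rows": [
    {"delta_pos": [0, 0.3, 0], "roll": 0, "jaw": 5},
    {"delta_pos": [0, 0.3, 0], "roll": 0, "jaw": 5},
    {"delta_pos": [0, 0.3, 0], "roll": 0, "jaw": 5},
    {"delta_pos": [0, 0.3, 0], "roll": 0, "jaw": 5},
    {"delta_pos": [0, 0.3, 0], "roll": 0, "jaw": 5},
    {"delta_pos": [0, 0.3, 0], "roll": 0, "jaw": 5},
    {"delta_pos": [0, 0.3, 0], "roll": 0, "jaw": 5},
    {"delta_pos": [0, 0.3, 0], "roll": 0, "jaw": 5}
  ]
}}

```text
time_s: 35.77
ee_pos: [486.3, -0.6, 40.0]
ee_rot: [-179.9, 0.0, 169.8]
force: [-0.9, -5.6, 6.8]
gripper_width: 12.5
gripper_force: 35.0
```

```bash
python3 -c "
from workcell import env
s=env.state();print(s['ee_pos'],s['force'],s['gripper_force']);print(env.job_done())"
```

```text
[486.34688714  -0.61402451  39.97741439] [-0.90026505 -5.60253599  6.77616248] 35.00161528587341
the job is handed in; nothing more can be done
None
```

I handed the job in at 35.8 s, but no verdict came back: by my measurements the straightedge stands released and flush against the plate, and the gripper holds the shutter knob about 30 mm along (half travel); the fingertips sit about 20 mm above the reported TCP, so the first placing left a gap of about 2 mm and had to be redone.

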